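# Clamp a two-part casting mould shut with its draw latch, under the filling pipe

### The job

Close the two-part aluminium mould with the draw latch on its top: bring the steel loop over the hooked keeper so that its cross bar sits behind the post and under the lip, then swing the red lever away and down over centre until it lies flat and holds the halves tight by itself. Do not bump the steel filling pipe above the mould, leave everything else where it stands, and let go at the end.

Things in the scene. Friction and masses are not known exactly. Their poses are not given: they have to be found in the camera images.
- pivot (a point): Hinge axis of the latch lever, 10 mm above the aluminium mould's flat top (62 mm over the table), mid-width. Axes of the mould, level and fixed: x along the latch from keeper to the shut lever's end (roughly away from the robot), y the hinge axis, z up. Here the mould spans x -108 to 110 mm, y -50 to 50; the half beyond x = -24 mm slides. Bearing cheeks: y 17 to 24 mm both sides, 4 mm above the axis.
- keeper (a point): Seat of the loop's bar in the dark steel keeper on the sliding half, 8 mm above the mould top; axes as pivot. It is at x -54 mm from the pivot with the mould shut, -58.5 open. Post: 16 mm wide (y), its face 2.5 mm to +x of the seat. Lip on the post: reaches 4.5 mm to -x of the seat, underside 14.5 mm, top 19 mm above the mould top. The bar comes in under the lip from the -x side.
- loop_bar (a point): Middle of the loop's cross bar, a steel rod 5 mm thick, 26 mm long along y. Two 5 mm side wires, 13 mm either side of the middle, run from it to pins on the lever, 68.8 mm away. Axes of the loop: x from the bar to the pins, z out of its upper side; with the loop level they match the mould's.
- tab (a point): Grip point of the loop's yellow pull tab: 12 mm wide (y), 14 mm thick (x), standing up to 48 mm above the bar's centre line, fixed to the loop. The point is mid-tab, 34 mm above that line and 17 mm beyond the bar (-x of the loop). Axes as loop_bar. Best gripped across y, high, so that the fingers clear the keeper.
- lever_pad (a point): Upper face of the red lever's broad end, 62 mm from the hinge axis along the lever, 3.5 mm off its middle plane. The lever is 18 to 20 mm wide, 5 to 7 mm thick and ends 76 mm from the axis. Axes: x along the lever away from the hinge, z out of the face that is on top when it lies shut.
- lever (a joint): Lever (rad): 0 = shut, level, pointing to +x of the mould, at its stop; grows as it is raised; pi/2 upright; stop at 2.3, leaning over the keeper. The loop's pins are 15.8 mm from the hinge along it, 2.5 mm below its middle plane. 0.05 N m of friction holds it where left. With the loop hooked it pulls taut near 1.1, needs about 7 N at its end, and just above 0 snaps past centre and holds.
- loop (a joint): Loop hinge on the lever (rad): the loop's lift above level (bar higher than the pins) is this value minus the lever's. 0.035 N m of friction holds it where it is left.
- mould_half (a joint): How far the sliding half stands open (m): 0.0045 as springs hold it, about 0 when the latch holds it shut. The springs push it open with 35 N, rising to 51 N when shut.
- filler: Steel filling pipe, 50 mm thick, 300 mm long, along y above the mould's far part, on two 22 mm posts 135 mm either side; origin on the table under its middle, 88 mm to +x of the pivot. Underside 153 mm above the table; a small hopper on its +y part reaches 265 mm. An upright tool cannot reach the lever's end: lean its top back towards the keeper side, 25 to 50 degrees from vertical.
- syrup_jar: Small amber jar, 48 mm across, 75 mm high; origin at its foot. Bystander on the left of the mould.
- jug: Clear mug, 84 mm across, 100 mm high; origin at its foot. Bystander on the right of the mould.
- piping_tip: Brass piping tip, 24 mm across, 36 mm high, on the mould's base plate (10 mm above the table) on the left of the mould; origin at its foot. Bystander.
- red_mould: Red tray mould, 100 x 150 x 40 mm, beyond the mould; origin at its foot. Bystander.
- spatula: Spatula with a blue handle, 240 mm long, lying on the table well to the left of the mould. Bystander.
- oil: Green oil bottle, 64 mm across, 200 mm high, standing far to the left; origin at its foot. Bystander.
- spray_can: Yellow can, 60 mm across, 180 mm high, standing far to the left; origin at its foot. Bystander.

How it is judged:
By the outcome, as a careful person would: the job done as asked, in the order asked, and still so for the second after the job is handed in, with the robot touching nothing.
It also fails if it takes over 48 s, if anything falls off the work surface, if the arm or the gripper's body presses on something with over 40 N, if the wrist force passes 120 N, or if a joint passes its speed limit or range.

### The arm

A 6-joint arm with a two-finger parallel gripper is mounted at the origin on the work surface. World frame = base frame: x ahead of the robot, y to its left, z up, the work surface at z = 0. Lengths are in m, angles in rad, forces in N, time in s.
With the tool pointing down it reaches from about 0.35 to 0.775 m from the base axis. Payload 5.5 kg.
Tool frame: the origin (TCP) lies between the finger pads; the fingertips stand env.nose_length ahead of it and the grasp point (between the pads) lies 8 mm behind it (env.nose_length is the distance from the TCP to the fingertips, in m); z points along the fingers, y is the direction in which the jaws open and shut (so a half turn about z gives the same grasp; the last joint's range is limited). The gripper opens to 85 mm and grips with 20 to 120 N. Pads are 22 mm wide; open, the fingers measure 114 mm over their backs; the gripper's body (76 mm by 85 mm) begins 54 mm behind the grasp point. The pads swing forward as they close: fully open they stand 13 mm farther back than shut.
Start: joints at [1.106, 0.313, 0.046, 1.304, 0, 1.431], TCP at [0.184, 0.545, 0.242] pointing down, gripper open.
Joint ranges: [-2.76, 2.76], [-0.86, 1.69], [-1.03, 1.26], [-2.2, 2.34], [-1.47, 1.5], [-3.14, 3.14]. Speed limits (rad/s): [2.57, 2.57, 3.14, 3.14, 3.14, 3.14].

### API

Orientations are given as a unit quaternion [w, x, y, z].
In Python, from workcell import env gives the robot as it stands. The module is installed in compiled form; this text tells all that it offers.
- The arm moves only by the shell command python3 -m creep 'ROWS' [FORCE]. ROWS is a JSON object of lists of equal length, an entry for each row: "hand": the finger opening in mm, from 0 to 85.4; "delta_pos": the shift along the tool's x, y, z scaled (see below), a list of three; "turn": the turn about the tool's z scaled (see below). In form: {"hand": [hand, ...], "delta_pos": [[dx, dy, dz], ...], "turn": [turn, ...]}. A call has exactly 5 rows; each row shifts and turns the commanded pose from where the row before left it, along the tool's axes as they then stand; what a row does not reach is not made up. The controller multiplies each number of a shift by 0.8 m and each number of a turn by 5 degrees. A row lasts 1/12 s, in which the tool goes at most 41.7 mm and 7.16 degrees, less where a joint would pass 70% of its speed; a pose out of reach is approached as far as the arm can. A call with a number of a shift or a turn outside -1 to 1 is refused whole. A call with a gripper value outside its range is refused whole. The fingers move at their own pace and stop on an object; FORCE is the grip in N (left out, the last holds). Time passes only in rows, so rows that do not move let the fingers close, or fill a call up. It gives the time, the measured TCP pose, the force and the opening at its end, in the units of the state.
- env.get_state(): the state, without advancing time (a new reading comes with each control period).
- env.read_camera(name): name is "scene" or "top" or "wrist"; returns a dict with "pixels" (400x640x3 uint8, red, green, blue), "depth" (400x640 float32, m along the optical axis (not along the pixel's ray), 0 where there is no reading), "fx", "fy", "cx", "cy" (pixels), "D" ([k1, k2, p1, p2, k3] as OpenCV has them; the pictures are not rectified), "origin" and "orientation" of the camera in the world. Camera axes: x right, y down, z forward; pixel columns grow to the right and rows downward; lengths in m; the calibration is good to about 2 mm. A picture is of the moment at which its call begins.
- env.hand_in(): hands the job in, once; it reports no verdict.
Trained networks look in the newest picture that a camera, given by its name, has taken for a name from the list of things; names that differ only in an ending like _2 or _b are one class to them, and where a whole thing is asked for, a point or a joint stands for the part that bears it (a point fixed in the world has none). Each returns a list of dicts, best first, with "score" (0 to 1); they miss things now and then, are a little off and sometimes report something else, mostly with a low value. They report only what shows in the picture. A call takes as long as a camera call.
- env.find_in(camera, target): "location" ([row, column] in pixels, amid what is visible of it).
- env.pinpoint(camera, target): "location" ([row, column] in pixels: a listed point, or the origin of a listed thing).
The state is a dict: "clock": time; "joint_pos": joint angles; "qvel": joint speeds; "tau": joint torques, N m; "tcp_pos": TCP position; "orientation": TCP orientation; "wrist_force": force on the tool from outside, world axes, zero at the start; "ft_torque": the same for the moment, N m; "finger_gap": finger opening in m.
Only numpy, scipy, OpenCV 4.12 (cv2) and the standard library are available. Lean on these libraries where they do the work, as an engineer would, in place of code of your own. Each camera call takes 0.05 s, during which the arm holds its last target.

## Working session

There is one attempt and no reset: what is moved stays moved. The work goes in short steps, Python scripts to look and compute and a shell command to move; the robot and the scene stay as the last step left them, time stands still between calls to the robot, and variables do not carry over. Pictures are saved under pics/ and viewed, and the job is handed in when it is done.

```bash
ls; mkdir -p pics
cat > h.py <<'E'
import numpy as np, cv2
from workcell import env
from scipy.spatial.transform import Rotation as R
def q2R(q): return R.from_quat([q[1],q[2],q[3],q[0]])
def K(c): return np.array([[c['fx'],0,c['cx']],[0,c['fy'],c['cy']],[0,0,1.]])
def ray(c,rc):
    p=cv2.undistortPoints(np.array([[[rc[1],rc[0]]]],float),K(c),np.array(c['D'],float))[0,0]
    return np.array([p[0],p[1],1.])
def at_depth(c,rc,d=None):
    if d is None:
        r,cc=int(round(rc[0])),int(round(rc[1])); w=c['depth'][max(r-2,0):r+3,max(cc-2,0):cc+3]; w=w[w>0]
        if len(w)==0: return None
        d=np.median(w)
    return np.array(c['origin'])+q2R(c['orientation']).apply(ray(c,rc)*d)
def at_z(c,rc,z):
    v=q2R(c['orientation']).apply(ray(c,rc)); o=np.array(c['origin'])
    return o+v*(z-o[2])/v[2]
def proj(c,P):
    q=q2R(c['orientation']).inv().apply(np.atleast_2d(P)-np.array(c['origin']))
    uv=cv2.projectPoints(q.reshape(-1,1,3),np.zeros(3),np.zeros(3),K(c),np.array(c['D'],float))[0][:,0]
    return uv[:,::-1]
def save(c,n,crop=None,s=1):
    im=c['pixels'][:,:,::-1].copy()
    if crop: im=im[crop[0]:crop[1],crop[2]:crop[3]]
    if s!=1: im=cv2.resize(im,None,fx=s,fy=s,interpolation=cv2.INTER_CUBIC)
    cv2.imwrite('pics/'+n+'.png',im)
E
python3 - <<'E'
from h import *
np.set_printoptions(precision=4,suppress=True)
print(env.get_state(), env.nose_length)
for n in ['scene','top','wrist']:
    c=env.read_camera(n); save(c,n+'0'); print(n,c['origin'],c['orientation'],c['fx'])
    for t in ['pivot','keeper','loop_bar','tab','lever_pad','filler','piping_tip']:
        for d in env.pinpoint(n,t)[:2]:
            print(t,np.round(d['location'],1),round(d['score'],2),at_depth(c,d['location']))
E
```

```text
pics
{'clock': 0.0, 'joint_pos': array([1.1064, 0.314 , 0.045 , 1.3036, 0.    , 1.4312]), 'qvel': array([ 0.0012, -0.0008,  0.    ,  0.0008, -0.0002, -0.0018]), 'tau': array([  0.0003, -48.0625,  29.8534,   0.0194,  -0.0002,  -0.    ]), 'tcp_pos': array([0.1833, 0.5445, 0.2414]), 'orientation': array([-0.0003,  0.1617,  0.9868, -0.0009]), 'wrist_force': array([0.3791, 0.1242, 0.8232]), 'ft_torque': array([-0.0448,  0.0054,  0.0011]), 'finger_gap': 0.08541876939571676} 0.011
scene [0.4322 0.9447 0.7058] [ 0.0416 -0.1044  0.8862 -0.4494] 417.28327876503005
pivot [179.9 352.1] 0.76 [ 0.5408 -0.0257  0.0842]
pivot [386.7 370.1] 0.6 [0.4178 0.5501 0.0547]
keeper [183.2 373.5] 0.83 [ 0.4829 -0.0528  0.0657]
loop_bar [166.7 369.4] 0.54 [ 0.4995 -0.0542  0.1162]
loop_bar [153.5 371. ] 0.21 [ 0.498  -0.0384  0.1662]
tab [153.8 369.4] 0.78 [ 0.5021 -0.0379  0.165 ]
lever_pad [161.8 347.4] 0.64 [ 0.5794 -0.1953  0.0401]
lever_pad [176.5 352.3] 0.2 [ 0.5442 -0.0541  0.0773]
filler [182.9 372.5] 0.69 [ 0.4851 -0.0398  0.0746]
piping_tip [214.8 366.6] 0.39 [0.4867 0.0355 0.0186]
top [0.4161 0.1489 0.9942] [ 0.0778 -0.6952  0.7121 -0.0594] 384.75952123674534
pivot [223.5 413.3] 0.86 [ 0.538  -0.0379  0.0662]
keeper [249.2 422.4] 0.62 [ 0.4755 -0.0565  0.0639]
loop_bar [241.8 423.8] 0.7 [ 0.4861 -0.0416  0.1499]
tab [237.  423.6] 0.56 [ 0.4956 -0.0394  0.1606]
tab [259.9 360.4] 0.42 [0.4535 0.0942 0.0768]
lever_pad [209.6 414.6] 0.54 [ 0.5627 -0.0316  0.1224]
piping_tip [247.8 381.7] 0.5 [0.485  0.0355 0.0142]
wrist [0.1123 0.5685 0.3759] [0.1216 0.8031 0.5767 0.0875] 291.4846941987548
lever_pad [351.8 383.6] 0.57 [0.179  0.5638 0.3123]
```

View pics/scene0.png

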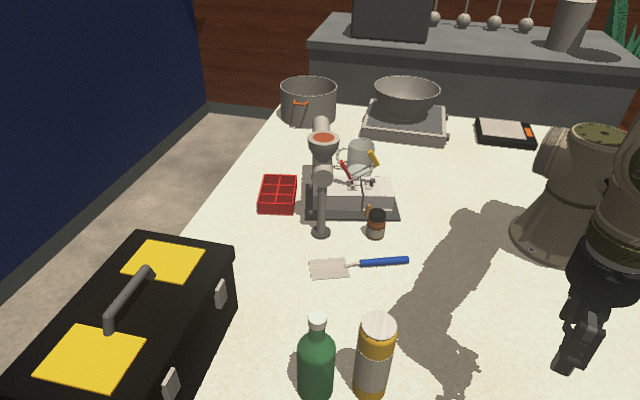

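View pics/top0.png

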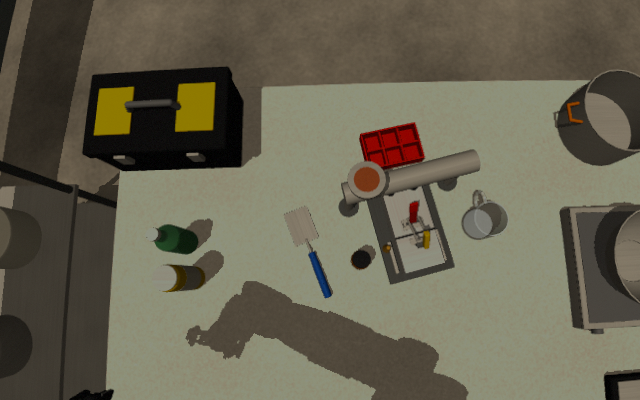

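Run:
```python
from h import *
c=env.read_camera('scene'); save(c,'s1',(100,260,280,440),4.5)
c=env.read_camera('top'); save(c,'t1',(150,300,340,500),5)
```

```text
(no output)
```

View pics/s1.png

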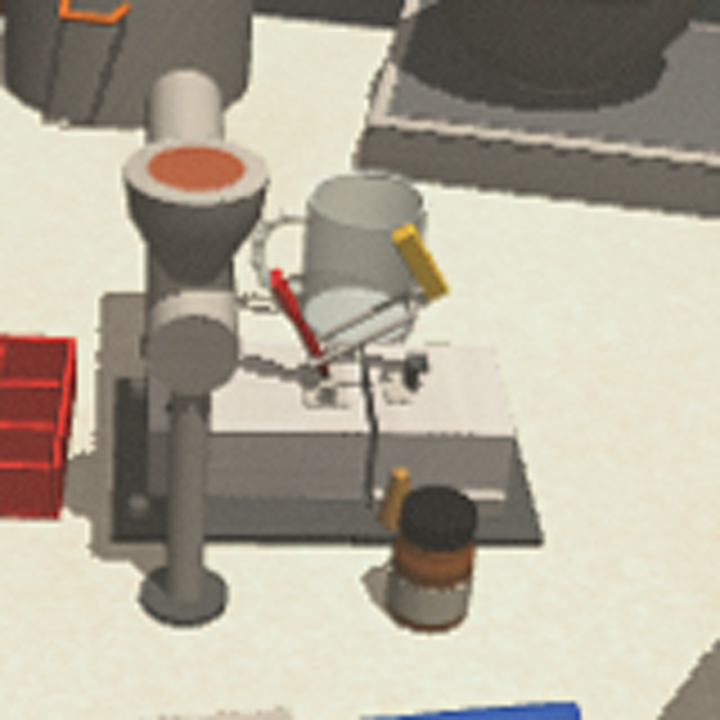

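View pics/t1.png

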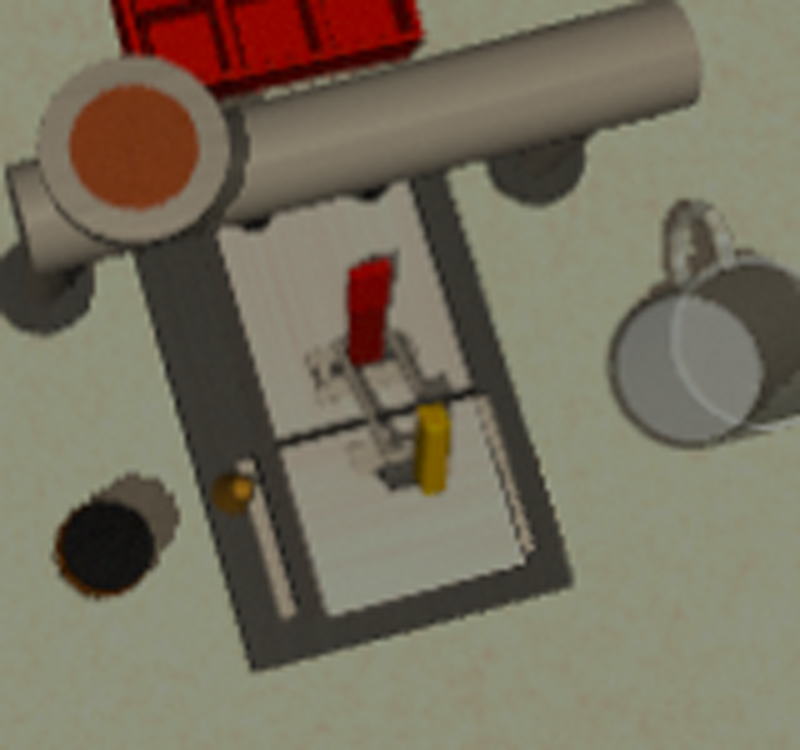

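```bash
cat >> h.py <<'E'
def cloud(c):
    h,w=c['depth'].shape
    vv,uu=np.mgrid[0:h,0:w]
    p=cv2.undistortPoints(np.stack([uu,vv],-1).reshape(-1,1,2).astype(float),K(c),np.array(c['D'],float))[:,0]
    d=c['depth'].reshape(-1,1)
    P=np.hstack([p,np.ones((len(p),1))])*d
    return (np.array(c['origin'])+q2R(c['orientation']).apply(P)).reshape(h,w,3)
E
python3 - <<'E'
from h import *
np.set_printoptions(precision=4,suppress=True)
for n in ['top','scene']:
    c=env.read_camera(n); P=cloud(c); X=P.reshape(-1,3); rgb=c['pixels'].reshape(-1,3).astype(int)
    m=(X[:,0]>.38)&(X[:,0]<.68)&(X[:,1]>-.2)&(X[:,1]<.1)&(c['depth'].reshape(-1)>0)
    h,e=np.histogram(X[m,2],bins=np.arange(-.01,.25,.004)); print(n,[(round(float(a),3),int(b)) for a,b in zip(e,h) if b>15])
    bright=rgb.sum(1)>(330 if n=='top' else 400)
    t=m&(X[:,2]>.045)&(X[:,2]<.068)
    print('median z',np.median(X[t,2]),t.sum())
    mask=np.zeros(c['depth'].size,np.uint8); mask[t]=1
    mask=mask.reshape(400,640); 
    nn,lab,st,_=cv2.connectedComponentsWithStats(mask); k=1+np.argmax(st[1:,4]); 
    pts=P[lab==k][:,:2]
    (cx,cy),(w,h2),a=cv2.minAreaRect((pts*1000).astype(np.float32)); print('rect',cx,cy,w,h2,a)
    # yellow and red pixels
    Xv=X[m]; cv=rgb[m]
    r=(cv[:,0]>1.8*cv[:,1])&(cv[:,0]>1.8*cv[:,2])&(Xv[:,2]>.065)&(Xv[:,0]<.6); print('red',r.sum()); print(Xv[r][np.argsort(Xv[r][:,2])][::max(1,r.sum()//8)])
    y=(cv[:,0]>1.8*cv[:,2])&(cv[:,1]>1.4*cv[:,2])&(Xv[:,2]>.08); print('yel',y.sum()); print(Xv[y][np.argsort(Xv[y][:,2])][::max(1,y.sum()//8)])
    tt=m&(X[:,2]<.008)&(X[:,2]>-.01); print('table z', np.median(X[tt,2]))
E
```

```text
top [(-0.006, 187), (-0.002, 3309), (0.002, 1784), (0.006, 671), (0.01, 1377), (0.014, 152), (0.018, 76), (0.022, 156), (0.026, 107), (0.03, 47), (0.034, 48), (0.038, 44), (0.042, 55), (0.046, 62), (0.05, 49), (0.054, 51), (0.058, 633), (0.062, 1998), (0.066, 177), (0.07, 39), (0.074, 200), (0.078, 56), (0.082, 43), (0.086, 40), (0.09, 30), (0.094, 35), (0.098, 83), (0.102, 41), (0.106, 20), (0.11, 21), (0.122, 22), (0.13, 17), (0.134, 17), (0.138, 29), (0.17, 20), (0.174, 27), (0.178, 50), (0.182, 81), (0.186, 129), (0.19, 227), (0.194, 323), (0.198, 598), (0.202, 802), (0.206, 34)]
median z 0.06305184651697798 2958
rect 526.01904296875 -38.4056396484375 194.57984924316406 101.47166442871094 13.703639030456543
red 317
[[ 0.5386 -0.0313  0.072 ]
 [ 0.5511 -0.0337  0.1007]
 [ 0.5576 -0.0233  0.121 ]
 [ 0.5708 -0.035   0.136 ]
 [ 0.5825  0.0931  0.262 ]
 [ 0.5954  0.0654  0.2637]
 [ 0.5921  0.0987  0.2644]
 [ 0.5977  0.0927  0.2654]
 [ 0.5971  0.087   0.2671]]
yel 601
[[ 0.4819 -0.0546  0.0809]
 [ 0.5672 -0.0288  0.1315]
 [ 0.485  -0.0427  0.1566]
 [ 0.6059  0.0686  0.2622]
 [ 0.5856  
[... 583 characters left out ...]
186, 21), (0.19, 37), (0.194, 52), (0.198, 102), (0.202, 66)]
median z 0.061218430651093 1680
rect 521.3836059570312 -35.375022888183594 184.21128845214844 105.9286117553711 11.551797866821289
red 80
[[ 0.547  -0.0495  0.0747]
 [ 0.5538 -0.0287  0.0994]
 [ 0.5615 -0.0187  0.1169]
 [ 0.5703 -0.0181  0.1285]
 [ 0.5789 -0.0326  0.1377]
 [ 0.587   0.0768  0.2619]
 [ 0.5812  0.0824  0.2628]
 [ 0.5955  0.0825  0.2635]]
yel 196
[[ 0.5062 -0.1932  0.0902]
 [ 0.4881 -0.0414  0.1431]
 [ 0.4918 -0.0392  0.1561]
 [ 0.506  -0.0369  0.1674]
 [ 0.6072  0.0828  0.2621]
 [ 0.5914  0.0909  0.2631]
 [ 0.5944  0.0875  0.2635]
 [ 0.6121  0.0932  0.264 ]
 [ 0.6017  0.0869  0.2649]]
table z -0.00010894224808005726
```

```bash
python3 -m creep '{"hand":[85,85,85,85,85],"delta_pos":[[-0.038,-0.03,-0.0075],[-0.038,-0.03,-0.0075],[-0.038,-0.03,-0.0075],[-0.038,-0.03,-0.0075],[-0.038,-0.03,-0.0075]],"turn":[0,0,0,0,0]}'
python3 -m creep '{"hand":[85,85,85,85,85],"delta_pos":[[-0.038,-0.03,-0.0075],[-0.038,-0.03,-0.0075],[-0.038,-0.03,-0.0075],[-0.038,-0.03,-0.0075],[-0.038,-0.03,-0.0075]],"turn":[0,0,0,0,0]}'
```

```text
clock: 1.82
tcp_pos: [0.2898, 0.3813, 0.2727]
orientation: [0.0, 0.161, 0.987, 0.0]
wrist_force: [0.0, 0.9, 0.2]
finger_gap: 0.085
clock: 2.23
tcp_pos: [0.3956, 0.2188, 0.3029]
orientation: [0.0, 0.162, 0.987, 0.0]
wrist_force: [0.9, 0.6, 0.4]
finger_gap: 0.0848
```

```bash
python3 -m creep '{"hand":[50,50,50,50,50],"delta_pos":[[-0.018,-0.04,0],[-0.018,-0.04,0],[-0.018,-0.04,0],[-0.018,-0.04,0],[-0.018,-0.04,0]],"turn":[0,0,0,0,0]}'
python3 -m creep '{"hand":[50,50,50,50,50],"delta_pos":[[-0.018,-0.04,0],[-0.018,-0.04,0],[-0.018,-0.04,0],[0,0,0],[0,0,0]],"turn":[0,0,0,-1,-1]}'
python3 -m creep '{"hand":[50,50,50,50,50],"delta_pos":[[0,0,0],[0,0,0],[0,0,0],[0,0,0],[0,0,0]],"turn":[-1,-1,-1,-1,-0.6]}'
python3 - <<'E'
from h import *
np.set_printoptions(precision=4,suppress=True)
c=env.read_camera('wrist'); save(c,'w1'); print(c['origin'],q2R(c['orientation']).as_matrix())
for t in ['pivot','keeper','loop_bar','tab','lever_pad','filler','piping_tip']:
        for d in env.pinpoint('wrist',t)[:2]:
            print(t,np.round(d['location'],1),round(d['score'],2),at_depth(c,d['location']))
P=cloud(c); X=P.reshape(-1,3)
m=(c['depth'].reshape(-1)>0)&(X[:,2]>.05)&(X[:,2]<.072); print(np.median(X[m,2]))
E
```

```text
clock: 2.65
tcp_pos: [0.412, 0.0442, 0.3025]
orientation: [0.0, 0.162, 0.987, 0.0]
wrist_force: [0.4, -0.2, 0.0]
finger_gap: 0.05
clock: 3.07
tcp_pos: [0.4226, -0.0612, 0.3022]
orientation: [0.0, 0.075, 0.997, -0.0]
wrist_force: [-0.6, -0.1, -0.2]
finger_gap: 0.0502
clock: 3.48
tcp_pos: [0.4225, -0.059, 0.3024]
orientation: [0.0, -0.127, 0.992, -0.0]
wrist_force: [-0.2, 0.1, 0.5]
finger_gap: 0.0498
[ 0.3497 -0.0786  0.4359] [[-0.2519  0.9242  0.2869]
 [ 0.9677  0.2407  0.0743]
 [-0.0004  0.2964 -0.9551]]
pivot [254.3 321.3] 0.96 [ 0.4919 -0.0425  0.1674]
keeper [214.1 316.3] 0.88 [ 0.4822 -0.052   0.0827]
loop_bar [236.3 317.6] 0.83 [ 0.4818 -0.0493  0.1489]
tab [255.1 315.3] 0.66 [ 0.4936 -0.0484  0.1689]
lever_pad [295.6 314.2] 0.77 [ 0.5675 -0.032   0.1321]
piping_tip [206.4 208.1] 0.74 [ 0.5093 -0.1908  0.0776]
piping_tip [205.6 409.8] 0.73 [0.4484 0.0731 0.0526]
0.06314645268992836
```

View pics/w1.png

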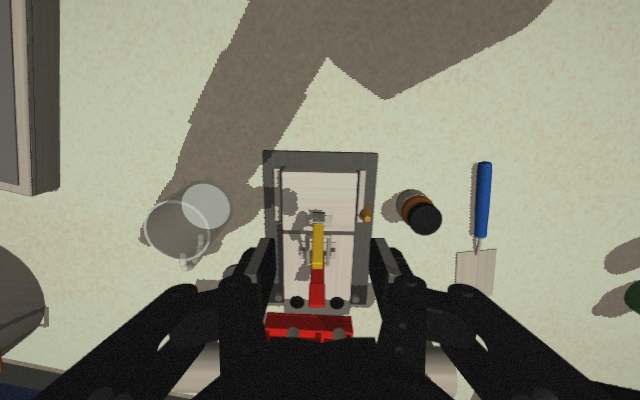

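Run:
```python
from h import *
np.set_printoptions(precision=4,suppress=True)
pz={'pivot':.072,'keeper':.070}
for n in ['wrist','top','scene']:
    c=env.read_camera(n)
    if n=='wrist': save(c,'w2',(140,320,220,420),4)
    for t in pz:
        for d in env.pinpoint(n,t)[:2]:
            print(n,t,np.round(d['location'],1),round(d['score'],2),at_z(c,d['location'],pz[t]))
    P=cloud(c); 
    if n!='scene':
        g=(P[...,2]>.055)&(P[...,2]<.070)&(P[...,0]>.38)&(P[...,0]<.68)&(P[...,1]>-.14)&(P[...,1]<.06)
        nn,lab,st,_=cv2.connectedComponentsWithStats(g.astype(np.uint8)); k=1+np.argmax(st[1:,4]); Q=P[lab==k]
        # rect fit by scanning yaw: trimmed extents
        best=[]
        for a in np.deg2rad(np.arange(8,22,.5)):
            x=Q[:,0]*np.cos(a)+Q[:,1]*np.sin(a); y=-Q[:,0]*np.sin(a)+Q[:,1]*np.cos(a)
            # side edges sharpness: per-bin extremes
            b=((x-x.min())/.005).astype(int); lo=[];hi=[]
            for i in range(b.max()+1):
                s=y[b==i]
                if len(s)>8: lo.append(s.min()); hi.append(s.max())
            lo=np.array(lo);hi=np.array(hi)
            best.append((np.median(abs(lo-np.median(lo)))+np.median(abs(hi-np.median(hi))),np.rad2deg(a),np.median(lo),np.median(hi),np.percentile(x,.3)))
        best.sort(); print(n,'yaw',[np.round(b,4) for b in best[:3]])
    g=(P[...,2]>.195)&(P[...,2]<.21)&(P[...,0]>.5)&(P[...,0]<.75)&(P[...,1]<.04)&(P[...,1]>-.25)
    if g.sum()>100:
        Q=P[g][:,:2]; l=cv2.fitLine(Q.astype(np.float32),cv2.DIST_L1,0,.001,.001).ravel(); print(n,'pipe',l,np.rad2deg(np.arctan2(-l[0],l[1])))
```

```text
wrist pivot [253.7 315.6] 0.8 [ 0.5436 -0.0381  0.072 ]
wrist keeper [214.7 318.7] 0.76 [ 0.487  -0.0479  0.07  ]
wrist yaw [array([ 0.0008, 13.5   , -0.2093, -0.1108,  0.4049]), array([ 0.0008, 13.    , -0.2049, -0.1063,  0.4063]), array([ 0.0014, 14.    , -0.2138, -0.1153,  0.4034])]
wrist pipe [ 0.6356 -0.772   0.6458 -0.1372] -140.5383
top pivot [221.6 411.1] 0.64 [ 0.542  -0.0317  0.072 ]
top pivot [150.3 391.7] 0.53 [0.7232 0.0052 0.072 ]
top keeper [248.3 421.1] 0.91 [ 0.4774 -0.0521  0.07  ]
top keeper [217.9 411.3] 0.74 [ 0.5513 -0.0332  0.07  ]
top yaw [array([ 0.0012, 13.    , -0.2045, -0.1053,  0.496 ]), array([ 0.0012, 12.5   , -0.1994, -0.1004,  0.4972]), array([ 0.0013, 12.    , -0.1947, -0.0956,  0.4983])]
top pipe [ 0.2403 -0.9707  0.6367 -0.069 ] -166.0955
scene pivot [179.6 354.2] 0.76 [ 0.5375 -0.0477  0.072 ]
scene pivot [236.  372.4] 0.32 [0.4587 0.1843 0.072 ]
scene keeper [184.8 371.8] 0.88 [ 0.4862 -0.0368  0.07  ]
scene pipe [ 0.2148 -0.9767  0.6455 -0.0877] -167.59814
```

View pics/w2.png

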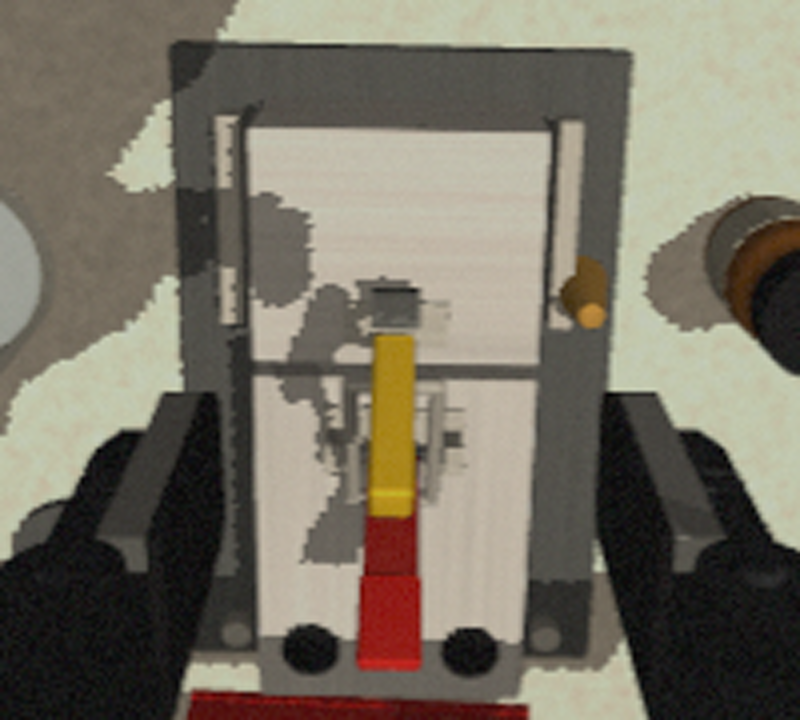

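Run:
```python
from h import *
np.set_printoptions(precision=4,suppress=True)
a=np.deg2rad(13.3)
def M(p): return np.array([p[0]*np.cos(a)+p[1]*np.sin(a),-p[0]*np.sin(a)+p[1]*np.cos(a),p[2]])
c=env.read_camera('wrist')
for nm,r,cc,z in [('near edge L',127,300,.062),('near edge R',131,500,.062),('gap keeper edge',363,300,.062),('gap fixed edge',377,300,.062),('gapR k',366,500,.062),('gapR f',378,500,.062),('sideL',250,248,.062),('sideR',250,546,.062),('far edge',640,340,.062),('lip near',288,396,.081),('lip far',328,396,.081),('cheek L outer',435,325,.076),('cheek R',435,467,.076)]:
    rc=(140+r/4,220+cc/4); print(nm,M(at_z(c,rc,z)))
P=cloud(c); rgb=c['pixels'].astype(int)
g=P[...,2]>.08
red=g&(rgb[...,0]>2*rgb[...,1])&(P[...,0]<.6)&(abs(P[...,1]+.04)<.04); yel=g&(rgb[...,0]>1.8*rgb[...,2])&(rgb[...,1]>1.4*rgb[...,2])&(abs(P[...,1]+.04)<.04)&(P[...,0]<.56)
for n,m in [('red',red),('yel',yel)]:
    Q=np.array([M(p) for p in P[m]]); print(n,len(Q)); 
    rows=np.where(m)[0]
    for r in np.unique(rows)[::3]: q=Q[rows==r]; print(r,np.median(q,0),np.ptp(q[:,1]))
```

```text
near edge L [ 0.4064 -0.1906  0.062 ]
near edge R [ 0.4065 -0.1251  0.062 ]
gap keeper edge [ 0.4905 -0.1914  0.062 ]
gap fixed edge [ 0.4958 -0.1914  0.062 ]
gapR k [ 0.4903 -0.1216  0.062 ]
gapR f [ 0.4949 -0.1214  0.062 ]
sideL [ 0.4492 -0.2086  0.062 ]
sideR [ 0.4473 -0.1078  0.062 ]
far edge [ 0.6042 -0.1773  0.062 ]
lip near [ 0.4549 -0.1582  0.081 ]
lip far [ 0.4689 -0.158   0.081 ]
cheek L outer [ 0.5109 -0.1817  0.076 ]
cheek R [ 0.51   -0.1331  0.076 ]
red 607
268 [ 0.5273 -0.1517  0.0975] 0.0
271 [ 0.5297 -0.1595  0.101 ] 0.015743785836657087
274 [ 0.5316 -0.1581  0.1051] 0.015595942166997556
277 [ 0.5339 -0.1593  0.1085] 0.015445188967106366
280 [ 0.5361 -0.1592  0.112 ] 0.015326004900818146
283 [ 0.5377 -0.1591  0.1161] 0.015208606892695403
286 [ 0.539  -0.159   0.1208] 0.017545619997407585
289 [ 0.5411 -0.159   0.1239] 0.017471834837473055
292 [ 0.5427 -0.1589  0.1277] 0.017297980473611002
295 [ 0.5445 -0.1588  0.1312] 0.017152977946072345
298 [ 0.546  -0.1587  0.1349] 0.017040594600191722
301 [ 0.5481 -0.1592  0.1379] 0.018152320761226665
304 [ 0.5497 -0.1591  0.1413] 
[... 1279 characters left out ...]
0.007858256184607726
273 [ 0.5309 -0.1633  0.1041] 0.0
277 [ 0.5341 -0.1567  0.1082] 0.005156489153074956
280 [ 0.5361 -0.1579  0.112 ] 0.010236527613404822
284 [ 0.5381 -0.1553  0.1176] 0.0050354164525063805
291 [ 0.3849 -0.1281  0.3469] 0.0
307 [ 0.3805 -0.1303  0.3612] 0.0
315 [ 0.3869 -0.1093  0.3566] 0.0
333 [ 0.3802 -0.1368  0.3723] 0.0
343 [ 0.3801 -0.1317  0.3758] 0.0
349 [ 0.3842 -0.1322  0.3731] 0.06598968787716508
357 [ 0.3874 -0.1643  0.3738] 0.0
363 [ 0.3809 -0.1688  0.3817] 0.0
368 [ 0.3223 -0.1566  0.4358] 0.0
373 [ 0.387  -0.1037  0.3782] 0.0
380 [ 0.3956 -0.1259  0.3731] 0.038836490940781176
390 [ 0.3963 -0.1166  0.3754] 0.022440917535545515
397 [ 0.3777 -0.141   0.3923] 0.0
```

```bash
cat >> h.py <<'E'
YAW=np.deg2rad(13.3); PIV=np.array([.519,-.158,.072])
def M(p):
    a=YAW; p=np.asarray(p,float); return np.stack([p[...,0]*np.cos(a)+p[...,1]*np.sin(a),-p[...,0]*np.sin(a)+p[...,1]*np.cos(a),p[...,2]],-1)-PIV
def rel():
    s=env.get_state(); x=q2R(s['orientation']).as_matrix()
    print('t',round(s['clock'],2),'TCP rel mm',np.round(M(s['tcp_pos'])*1000,1),'xtool yaw off',round(np.rad2deg(np.arctan2(x[1,0],x[0,0])-YAW)%360,2),'z',np.round(x[:,2],4),'gap',round(s['finger_gap']*1000,1),'F',np.round(s['wrist_force'],1),'T',np.round(s['ft_torque'],2))
def latch(c):
    P=M(cloud(c))*1000; rgb=c['pixels'].astype(int)
    g=(P[...,2]>3)&(P[...,2]<125)&(abs(P[...,1])<16)
    red=g&(rgb[...,0]>2*rgb[...,1])&(rgb[...,0]>2*rgb[...,2])&(P[...,0]>-60)&(P[...,0]<60); yel=g&(rgb[...,0]>1.8*rgb[...,2])&(rgb[...,1]>1.3*rgb[...,2])&(P[...,0]<0)&(P[...,0]>-130)
    for n,m in [('red',red),('yel',yel)]:
        rows=np.where(m)[0]; print(n,m.sum())
        for r in np.unique(rows)[::4]:
            q=P[m][rows==r]; print(r,np.round(np.median(q,0),1),round(np.ptp(q[:,1]),1),len(q))
E
python3 -m creep '{"hand":[50,50,45,40,40],"delta_pos":[[0,0,0],[-0.024,-0.001,0.031],[-0.024,-0.001,0.031],[-0.024,-0.001,0.031],[-0.024,-0.001,0.031]],"turn":[0.25,0,0,0,0]}'
python3 - <<'E'
from h import *
rel()
c=env.read_camera('wrist'); save(c,'w3',(120,320,200,440),3.3); rel()
c=env.read_camera('scene'); save(c,'s3',(80,240,280,480),4)
E
```

```text
clock: 4.8
tcp_pos: [0.499, -0.0444, 0.2023]
orientation: [0.001, -0.114, 0.994, -0.0]
wrist_force: [-0.5, -0.7, -0.2]
finger_gap: 0.0399
t 4.8 TCP rel mm [-43.6   0.  130.3] xtool yaw off 179.77 z [ 1.1e-03 -2.0e-04 -1.0e+00] gap 39.9 F [-0.5 -0.7 -0.2] T [-0.    0.   -0.03]
t 4.85 TCP rel mm [-42.6   0.5 125. ] xtool yaw off 179.8 z [-0.0033  0.0019 -1.    ] gap 39.9 F [ 4.1 -0.1 -2.3] T [ 0.01 -0.14  0.02]
```

View pics/w3.png

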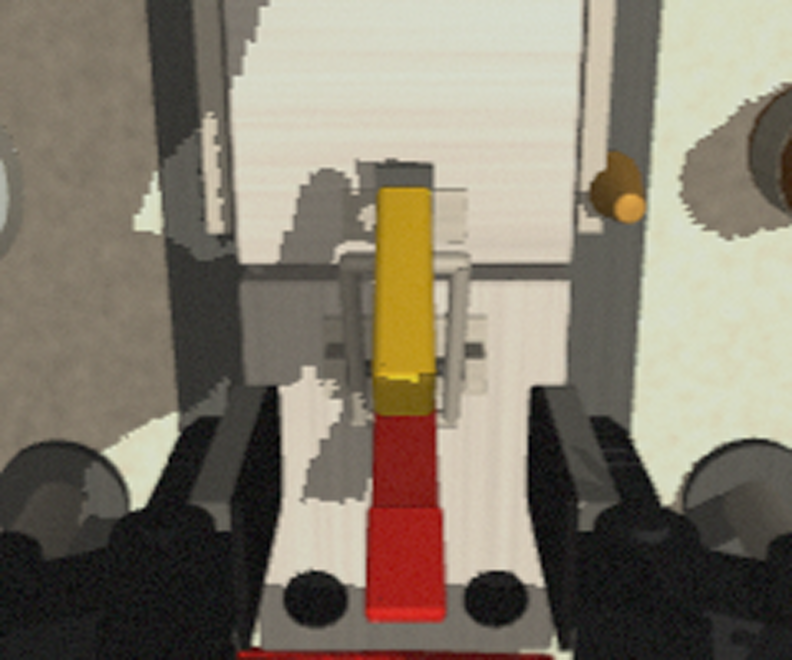

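View pics/s3.png

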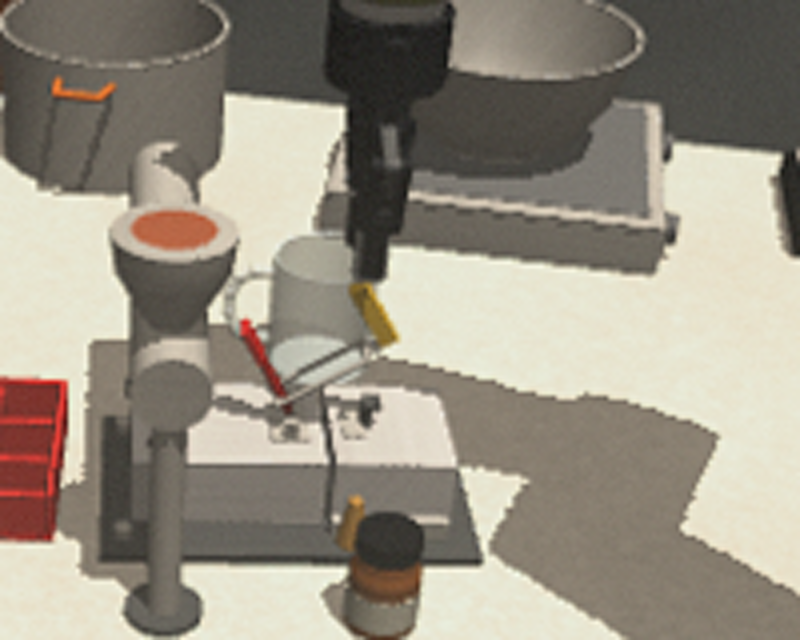

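```bash
python3 -m creep '{"hand":[40,40,40,40,40],"delta_pos":[[0.001,0,0.013],[0,0,0.013],[0,0,0.013],[0,0,0.013],[0,0,0]],"turn":[0,0,0,0,0]}'
python3 -c "
from h import *
rel()"
```

```text
clock: 5.32
tcp_pos: [0.4958, -0.0445, 0.1596]
orientation: [-0.001, -0.114, 0.993, 0.001]
wrist_force: [-0.0, -0.6, -0.4]
finger_gap: 0.0398
t 5.32 TCP rel mm [-46.8   0.6  87.6] xtool yaw off 179.81 z [-2.9e-03  8.0e-04 -1.0e+00] gap 39.8 F [-0.  -0.6 -0.4] T [ 0.    0.04 -0.01]
```

```bash
python3 -m creep '{"hand":[40,25,8,8,8],"delta_pos":[[-0.003,-0.0005,0.008],[0,0,0],[0,0,0],[0,0,0],[0,0,0]],"turn":[0,0,0,0,0]}' 25
python3 -m creep '{"hand":[8,8,8,8,8],"delta_pos":[[0,0,0],[0,0,0],[0,0,0],[0,0,0],[0,0,0]],"turn":[0,0,0,0,0]}' 25
python3 -c "
from h import *
rel()
c=env.read_camera('scene'); save(c,'s4',(80,240,280,480),4)
c=env.read_camera('wrist'); save(c,'w4',(120,320,200,440),3.3); rel()"
```

```text
clock: 5.73
tcp_pos: [0.4998, -0.0444, 0.1554]
orientation: [0.0, -0.115, 0.993, 0.0]
wrist_force: [0.1, 0.9, -0.2]
finger_gap: 0.0113
clock: 6.15
tcp_pos: [0.4997, -0.0445, 0.1553]
orientation: [0.0, -0.114, 0.993, 0.0]
wrist_force: [-1.8, 1.9, 2.4]
finger_gap: 0.0115
t 6.15 TCP rel mm [-42.9  -0.3  83.3] xtool yaw off 179.85 z [ 4.e-04  1.e-04 -1.e+00] gap 11.5 F [-1.8  1.9  2.4] T [ 0.21  0.13 -0.01]
t 6.25 TCP rel mm [-42.9  -0.3  83.3] xtool yaw off 179.84 z [ 3.e-04  1.e-04 -1.e+00] gap 11.7 F [-1.7  0.3  3.7] T [0.29 0.16 0.02]
```

View pics/s4.png

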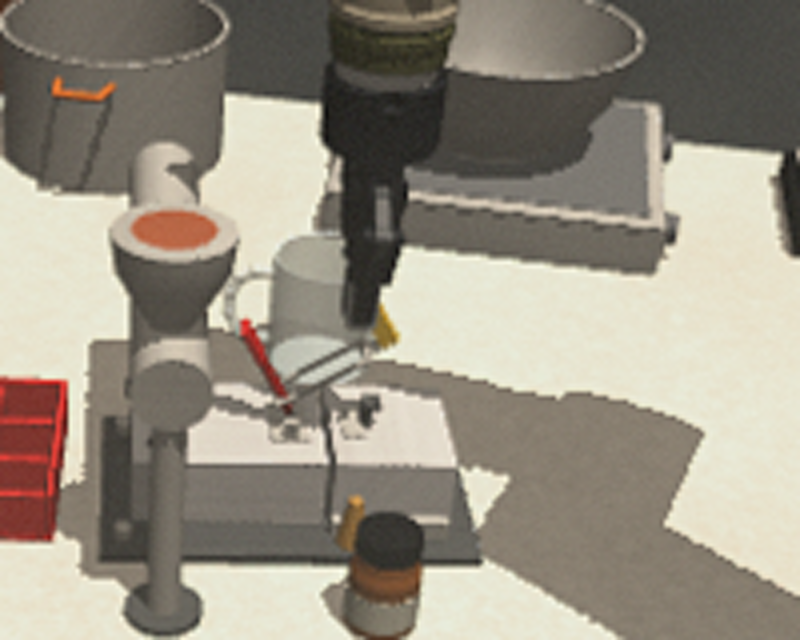

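View pics/w4.png

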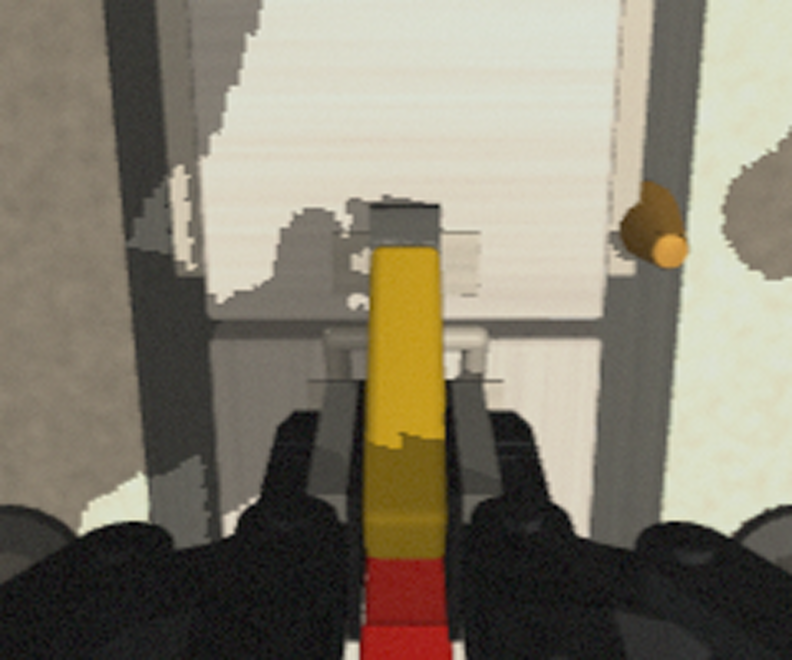

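```bash
python3 -m creep '{"hand":[8,8,8,8,8],"delta_pos":[[0.0054,0,0],[0.0054,0,0],[0.0054,0,0],[0.0054,0,0.0008],[0,0,0]],"turn":[0,0,0,0,0]}' 25
python3 -c "
from h import *
rel()
c=env.read_camera('scene'); save(c,'s5',(80,240,280,480),4);latch(c);rel()"
```

```text
clock: 6.67
tcp_pos: [0.4839, -0.0483, 0.1543]
orientation: [0.002, -0.115, 0.993, 0.0]
wrist_force: [4.8, 4.1, -3.5]
finger_gap: 0.0114
t 6.67 TCP rel mm [-59.1  -0.3  82.3] xtool yaw off 179.85 z [ 0.0031  0.0011 -1.    ] gap 11.4 F [ 4.8  4.1 -3.5] T [ 0.59 -1.08  0.03]
red 35
158 [-6.6 -0.2 76.4] 1.7 2
162 [-6.2  9.8 69.9] 0.0 2
166 [-5.6 11.8 58.7] 4.4 3
170 [-4.  10.7 45.4] 0.0 1
174 [-2.5  8.4 31.2] 0.0 1
yel 26
159 [-73.5  -4.1  72.1] 0.0 1
163 [-71.    8.4  66.9] 3.4 4
167 [-71.7   5.6  52.8] 0.0 1
t 6.72 TCP rel mm [-59.1  -0.3  82.4] xtool yaw off 179.85 z [ 0.003   0.0011 -1.    ] gap 11.3 F [ 3.5  2.6 -2.6] T [ 0.58 -1.    0.09]
```

View pics/s5.png

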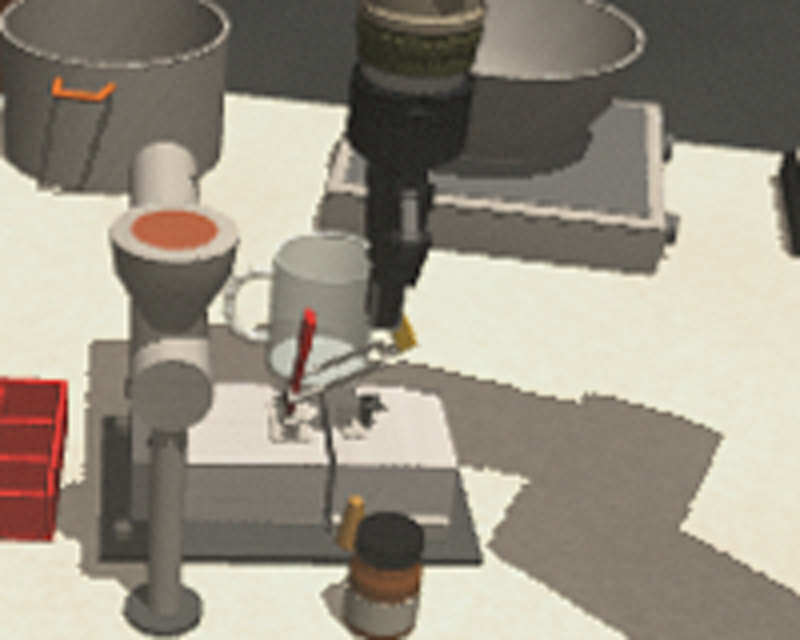

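```bash
python3 -m creep '{"hand":[8,8,8,8,8],"delta_pos":[[0.0125,0,0.0091],[0.0099,0,0.0109],[0.0084,0,0.012],[0.0069,0,0.013],[0,0,0]],"turn":[0,0,0,0,0]}' 25
python3 -c "
from h import *
rel()
c=env.read_camera('scene'); save(c,'s6',(80,240,280,480),4);latch(c);rel()
c=env.read_camera('wrist'); save(c,'w6',(120,320,200,440),3.3); latch(c)"
```

```text
clock: 7.13
tcp_pos: [0.4525, -0.0555, 0.1173]
orientation: [-0.0, -0.114, 0.993, 0.0]
wrist_force: [-0.0, 0.2, -0.1]
finger_gap: 0.0112
t 7.13 TCP rel mm [-91.4  -0.1  45.3] xtool yaw off 179.81 z [-8.e-04  0.e+00 -1.e+00] gap 11.2 F [-0.   0.2 -0.1] T [0.1  0.09 0.03]
red 53
160 [-28.8  -1.7  69.7] 3.8 2
164 [-25.5   9.8  64. ] 6.6 4
168 [-19.6   7.2  49.9] 4.1 3
172 [-14.2   9.1  38.2] 4.2 2
176 [-8.3  9.2 25.4] 0.0 1
yel 20
175 [-87.4   9.   29.7] 4.7 5
179 [-91.5  10.3  17.6] 0.0 1
t 7.18 TCP rel mm [-91.3  -0.1  45.8] xtool yaw off 179.81 z [-1.3e-03  1.0e-04 -1.0e+00] gap 11.5 F [ 0.   0.8 -3.7] T [0.09 0.14 0.02]
red 150
335 [-4.6 -0.8  4.6] 15.5 22
339 [-8.  -0.5 12.1] 16.3 23
yel 1635
225 [-97.7  -0.8  17.3] 9.6 17
229 [-98.   -0.8  23.9] 10.5 19
233 [-98.   -0.5  29.4] 10.7 20
237 [-98.1  -0.8  34.7] 11.7 23
241 [-98.1  -1.1  39.7] 10.7 22
245 [-98.2  -1.1  44.5] 11.1 22
249 [-98.2  -0.8  48.9] 11.0 23
253 [-98.1  -1.1  52.9] 20.0 26
257 [-98.   -0.8  56.4] 11.2 25
261 [-98.1  -0.8  60.4] 11.0 25
265 [-97.9  -0.6  63.5] 11.4 26
269 [-96.5  -0.8  64.5] 11.3 27
273 [-94.7  -0.8  65. ] 11.4 27
277 [-92.6  -0.8  64.9] 11.5 27
281 [-90.4  -0.8  64.8] 11.4 27
285 [-88.5  -0.8  65.1] 11.4 27
289 [-86.4  -0.8  65. ] 11.0 25
315 [-108.1   -9.8  108.6] 0.0 1
337 [-6.5  0.3  8.6] 12.3 3
341 [-9.3 -4.  15.2] 11.0 5
374 [-101.3    6.3  122.4] 0.0 1
```

View pics/s6.png

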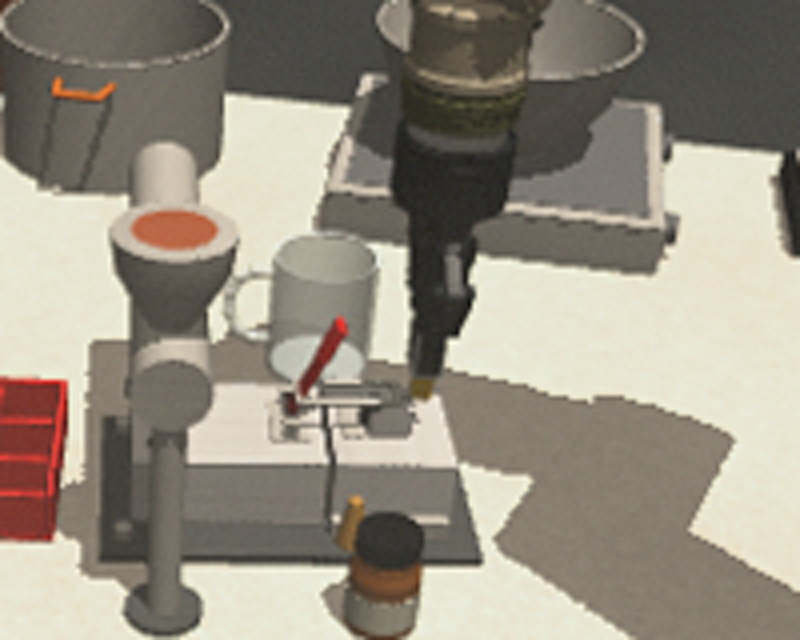

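View pics/w6.png

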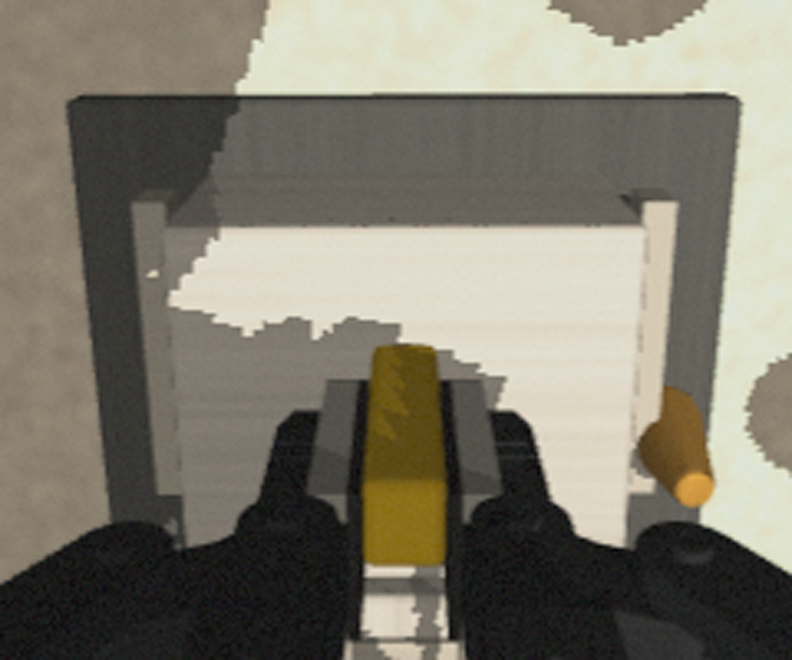

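```bash
python3 -m creep '{"hand":[8,8,8,8,8],"delta_pos":[[0.0036,0,0.0095],[0.0028,0,0.0095],[0.002,0,0.0098],[0,0,0],[0,0,0]],"turn":[0,0,0,0,0]}' 25
python3 -c "
from h import *
rel()
c=env.read_camera('scene'); save(c,'s7',(120,220,320,470),5.3);
c=env.read_camera('wrist'); latch(c); rel()"
```

```text
clock: 7.65
tcp_pos: [0.447, -0.0568, 0.0948]
orientation: [0.0, -0.114, 0.993, 0.0]
wrist_force: [0.3, 1.7, 0.1]
finger_gap: 0.0114
t 7.65 TCP rel mm [-97.1  -0.2  22.8] xtool yaw off 179.84 z [ 2.e-04  3.e-04 -1.e+00] gap 11.4 F [0.3 1.7 0.1] T [0.28 0.02 0.03]
red 0
yel 1179
241 [-97.5  -1.2   3.6] 8.1 12
245 [-100.1   -0.4   13.8] 11.2 21
249 [-102.4   -0.9   22.7] 11.1 23
253 [-104.3   -0.6   30.5] 11.4 24
257 [-106.3   -0.9   37.9] 19.6 27
261 [-105.8   -0.9   40.6] 11.5 27
265 [-104.3   -0.9   41.4] 11.3 27
269 [-102.5   -0.9   41.9] 11.3 27
273 [-100.6   -0.9   42.1] 11.3 27
277 [-98.9  -0.9  42.6] 11.3 27
281 [-97.   -0.7  43. ] 11.2 26
285 [-95.3  -0.7  43.4] 11.4 26
333 [-113.9   10.7   92.6] 0.0 1
359 [-113.4    8.7  100.6] 0.0 1
374 [-115.6   -8.3  106.7] 0.0 1
t 7.75 TCP rel mm [-97.1  -0.2  22.9] xtool yaw off 179.84 z [-0.e+00  2.e-04 -1.e+00] gap 11.4 F [ 0.6  1.2 -0.5] T [ 0.3  -0.08 -0.01]
```

View pics/s7.png

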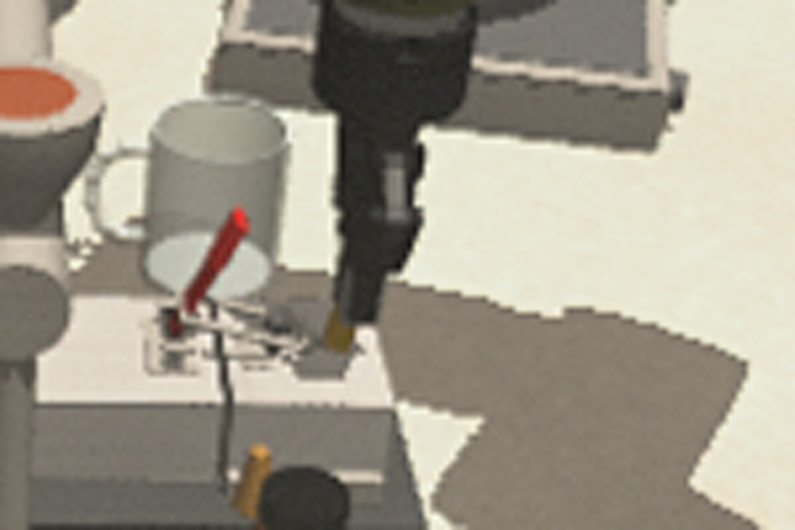

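```bash
python3 -m creep '{"hand":[8,8,8,8,8],"delta_pos":[[-0.0042,0,0.0003],[-0.0042,0,0.0003],[-0.0042,0,0],[-0.0042,0,0],[0,0,0]],"turn":[0,0,0,0,0]}' 25
python3 -c "
from h import *
rel()
c=env.read_camera('scene'); save(c,'s8',(120,220,320,470),5.3);latch(c)
c=env.read_camera('wrist'); save(c,'w8',(120,320,200,440),3.3); latch(c); rel()"
```

```text
clock: 8.17
tcp_pos: [0.4574, -0.0542, 0.0945]
orientation: [-0.003, -0.114, 0.993, -0.001]
wrist_force: [-7.9, -2.0, 7.8]
finger_gap: 0.0115
t 8.17 TCP rel mm [-86.3  -0.   22.5] xtool yaw off 179.8 z [-0.0059 -0.0018 -1.    ] gap 11.5 F [-7.9 -2.   7.8] T [-0.41  1.84  0.03]
red 29
158 [18.8 -1.3 75.4] 0.0 1
162 [18.  11.3 70.4] 0.2 2
166 [14.7 12.5 58.8] 1.1 2
171 [ 8.9  6.1 39.2] 0.0 1
175 [ 8.8 12.9 30.6] 0.0 1
yel 10
180 [-72.8   9.2  13.4] 0.0 1
red 0
yel 1190
241 [-87.1  -0.2   3.6] 7.5 13
245 [-89.6  -1.   13.8] 11.2 22
249 [-92.   -0.7  22.9] 11.1 23
253 [-94.1  -0.7  31.1] 11.5 25
257 [-95.7  -0.7  38. ] 11.0 25
261 [-95.1  -0.7  40.4] 11.5 27
265 [-93.5  -0.5  41.2] 11.3 26
269 [-91.7  -0.9  41.5] 19.4 28
273 [-90.   -0.7  42.1] 11.4 27
277 [-88.2  -0.7  42.4] 11.3 27
281 [-86.4  -0.7  42.8] 11.4 27
285 [-84.6  -0.7  43.2] 10.9 25
300 [-97.7   0.2  71.5] 22.9 2
355 [-96.9  -4.4  93.8] 0.5 2
378 [-97.6   3.5 101.4] 0.0 1
396 [-105.5  -11.1  112.4] 2.9 2
t 8.27 TCP rel mm [-86.4   0.   22.5] xtool yaw off 179.8 z [-0.0057 -0.0016 -1.    ] gap 11.3 F [-8.6 -1.5  7.3] T [-0.37  1.85  0.  ]
```

View pics/s8.png

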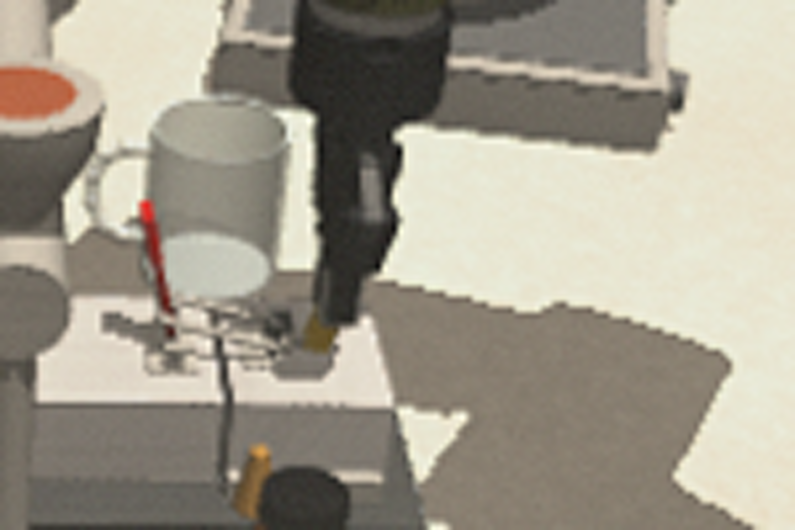

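View pics/w8.png

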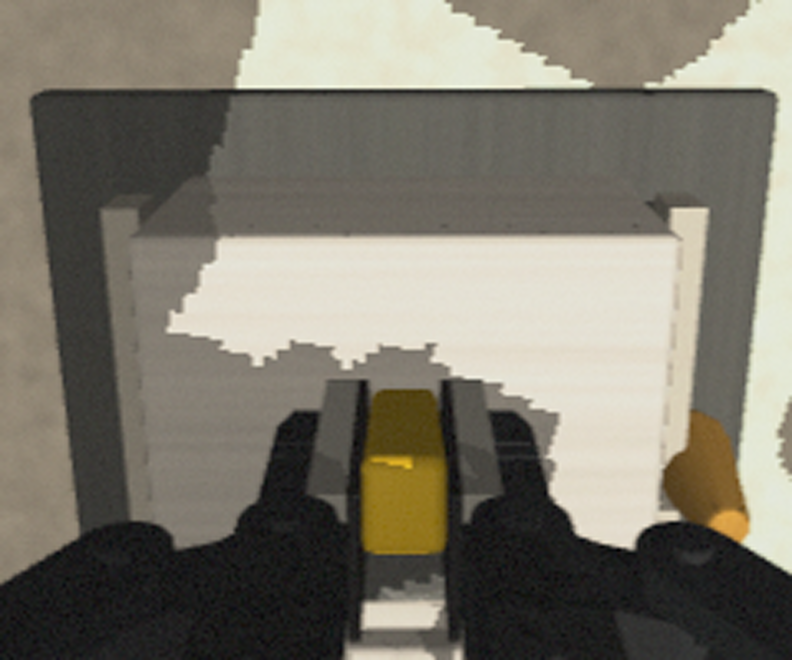

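```bash
python3 -m creep '{"hand":[8,30,35,35,35],"delta_pos":[[0.0018,0,-0.0005],[0,0,0],[0,0,0],[0,0,-0.02],[0,0,-0.03]],"turn":[0,0,0,0,0]}' 25
python3 -c "
from h import *
rel()"
python3 -m creep '{"hand":[35,35,35,35,35],"delta_pos":[[0.01,0,-0.03],[0.01,0,-0.03],[0.01,0,0],[0,0,0],[0,0,0]],"turn":[0,0,0,0,0]}'
python3 -c "
from h import *
rel()
c=env.read_camera('scene'); save(c,'s9',(120,220,320,470),5.3);latch(c)
c=env.read_camera('wrist'); save(c,'w9',(120,320,200,440),3.3); latch(c); rel()"
```

```text
clock: 8.68
tcp_pos: [0.4574, -0.0537, 0.1338]
orientation: [-0.002, -0.114, 0.993, 0.001]
wrist_force: [0.3, 0.1, -0.1]
finger_gap: 0.0349
t 8.68 TCP rel mm [-86.3   0.5  61.8] xtool yaw off 179.84 z [-0.0038  0.0013 -1.    ] gap 34.9 F [ 0.3  0.1 -0.1] T [-0.02  0.01  0.01]
clock: 9.1
tcp_pos: [0.4354, -0.0597, 0.1831]
orientation: [0.0, -0.114, 0.993, -0.0]
wrist_force: [0.3, 1.0, -0.0]
finger_gap: 0.035
t 9.1 TCP rel mm [-109.    -0.2  111.1] xtool yaw off 179.82 z [ 8.e-04 -0.e+00 -1.e+00] gap 35.0 F [ 0.3  1.  -0. ] T [ 0.02 -0.04  0.04]
red 29
158 [18.4 -6.1 72.6] 0.0 1
162 [18.2 12.6 71.1] 0.2 2
166 [14.2  8.5 56.3] 1.6 2
171 [ 8.9  6.5 39.5] 0.0 1
176 [ 5.6 10.6 26.1] 0.0 1
yel 67
170 [-86.2  -0.4  39.9] 3.9 4
174 [-85.    6.7  31.3] 5.4 5
178 [-80.2   6.5  18.2] 6.5 5
182 [-76.9   5.1   4.2] 2.1 5
red 732
302 [-2.4 -0.8  5.4] 16.5 18
306 [-1.4 -0.8  9.9] 16.2 18
310 [-0.2 -0.8 14.2] 16.0 18
314 [ 0.9 -0.8 18.3] 15.8 18
318 [ 1.8 -0.3 22.6] 15.6 17
322 [ 2.8 -0.8 26.6] 15.4 18
326 [ 3.9 -0.8 30.4] 15.2 18
330 [ 4.8 -1.3 34.3] 15.9 19
334 [ 5.6 -1.3 38. ] 15.7 19
338 [ 6.6 -0.8 41.6] 16.4 20
342 [ 7.8 -0.8 44.8] 2.5 4
yel 394
220 [-87.   -0.9   3.4] 8.0 9
224 [-92.4  -1.3  25.4] 9.8 12
228 [-95.6  -0.9  40.7] 10.7 15
232 [-92.8  -0.9  41.9] 10.6 15
236 [-89.7  -0.9  42.4] 10.7 15
240 [-86.6  -1.3  42.8] 10.7 14
244 [-83.7  -0.9  43.6] 9.1 13
304 [-2.1 -0.3  7.9] 12.5 5
308 [-1.3 -0.8 12.7] 12.3 4
312 [-0.1  0.6 16.8] 0.0 1
t 9.2 TCP rel mm [-109.2    0.   110.4] xtool yaw off 179.83 z [-9.e-04  5.e-04 -1.e+00] gap 35.0 F [0.2 0.3 0.9] T [-0.03 -0.02  0.05]
```

View pics/s9.png

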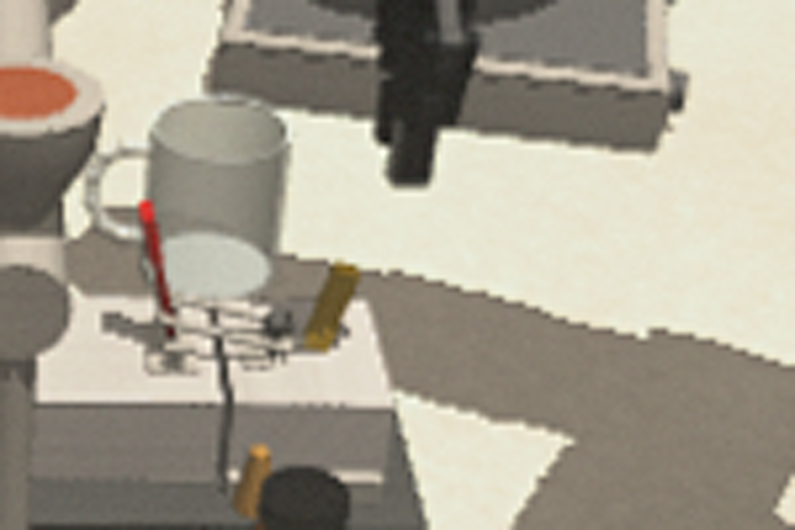

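View pics/w9.png

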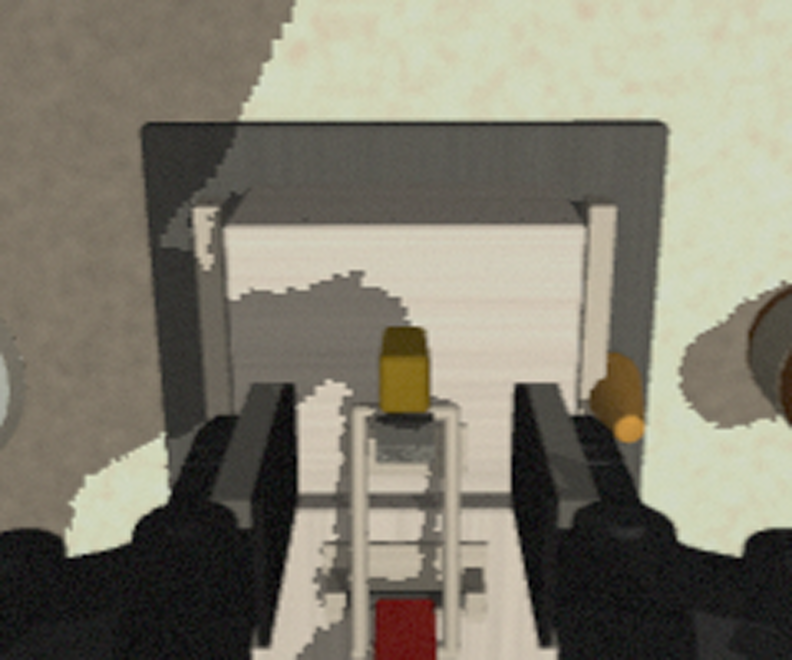

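```bash
python3 -m creep '{"hand":[20,0,0,0,0],"delta_pos":[[-0.039,0,0],[-0.039,0,0],[-0.039,0,0],[0,0,0.034],[0,0,0.034]],"turn":[0,0,0,0,0]}' 60
python3 -m creep '{"hand":[0,0,0,0,0],"delta_pos":[[0,0,0],[0,0,0],[0,0,0],[0,0,0],[0,0,0]],"turn":[0,0,0,0,0]}' 60
python3 -c "
from h import *
rel()
c=env.read_camera('scene'); save(c,'s10',(80,220,280,470),4);latch(c);
P=M(cloud(c))*1000; g=(P[...,2]>60)&(P[...,2]<140)&(P[...,0]>40)&(P[...,0]<120)&(abs(P[...,1])<140)
print('pipe min x',np.percentile(P[g][:,0],[1,5,50]))
c=env.read_camera('wrist'); save(c,'w10',(120,320,200,440),3.3);rel()"
```

```text
clock: 9.62
tcp_pos: [0.5299, -0.0381, 0.1283]
orientation: [0.002, -0.115, 0.993, -0.001]
wrist_force: [0.0, 0.3, -1.1]
finger_gap: 0.0
clock: 10.03
tcp_pos: [0.5273, -0.0386, 0.1305]
orientation: [0.001, -0.114, 0.993, -0.0]
wrist_force: [-0.9, 0.0, 0.3]
finger_gap: -0.0001
t 10.03 TCP rel mm [-14.7  -0.9  58.5] xtool yaw off 179.82 z [ 2.8e-03 -5.0e-04 -1.0e+00] gap -0.1 F [-0.9  0.   0.3] T [ 0.01 -0.    0.01]
red 22
158 [18.8 -1.5 75.2] 0.0 1
162 [18.  10.9 70.1] 0.1 2
166 [14.8 13.6 59.4] 4.4 2
172 [ 9.   9.  37.8] 0.0 1
yel 70
170 [-86.4   2.6  41.7] 7.9 4
174 [-83.6   6.1  31. ] 4.9 6
178 [-81.1   6.7  18.4] 2.4 5
182 [-76.9   6.2   4.9] 0.9 5
pipe min x [65.24613868 67.78622652 91.65153498]
t 10.13 TCP rel mm [-14.9  -0.8  58.3] xtool yaw off 179.83 z [ 2.4e-03 -5.0e-04 -1.0e+00] gap 0.1 F [ 0.2 -0.1  0.2] T [-0.03  0.04 -0.02]
```

View pics/s10.png

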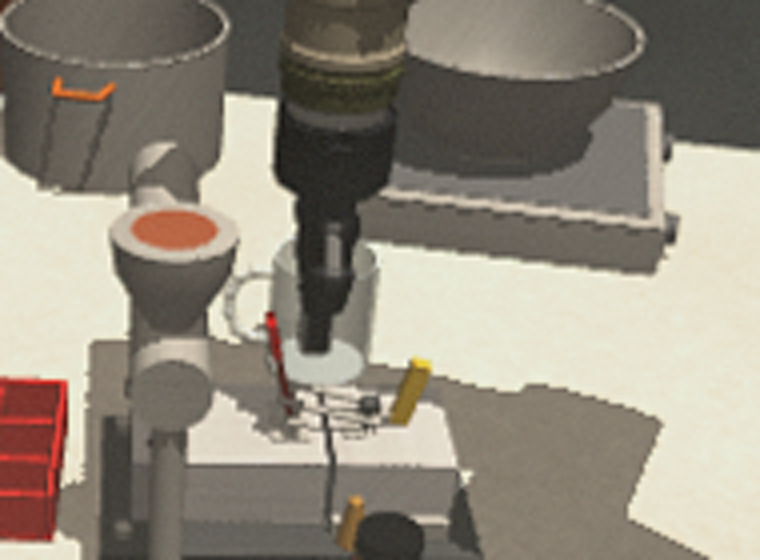

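View pics/w10.png

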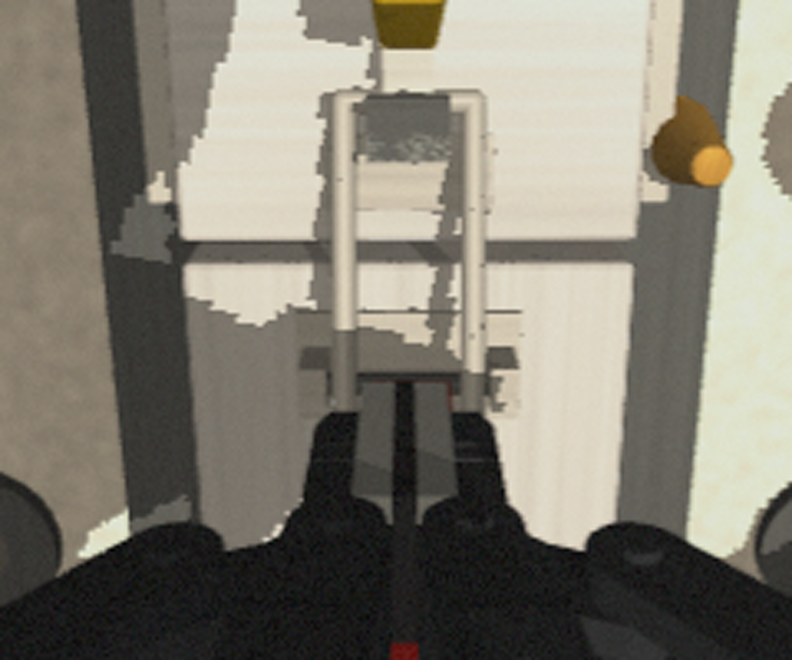

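```bash
python3 -m creep '{"hand":[0,0,0,0,0],"delta_pos":[[-0.0125,0.001,0.0052],[-0.0125,0,0.0052],[-0.0038,0,0.0035],[-0.0038,0,0.0035],[0,0,0]],"turn":[0,0,0,0,0]}' 60
python3 -c "
from h import *
rel()
c=env.read_camera('scene'); save(c,'s11',(100,220,290,440),5.3);latch(c);
c=env.read_camera('wrist'); save(c,'w11',(60,260,200,440),3.3);rel()"
```

```text
clock: 10.55
tcp_pos: [0.5532, -0.0316, 0.1157]
orientation: [0.001, -0.115, 0.993, -0.0]
wrist_force: [-1.8, -0.2, 7.3]
finger_gap: 0.0003
t 10.55 TCP rel mm [12.1 -0.  43.7] xtool yaw off 179.86 z [ 1.6e-03 -6.0e-04 -1.0e+00] gap 0.3 F [-1.8 -0.2  7.3] T [-0.1   0.37 -0.06]
red 43
162 [44.8 -4.8 60.5] 0.0 1
166 [40.2  9.6 56.6] 11.4 3
170 [31.3 10.9 45. ] 9.0 3
175 [17.6  5.9 26.2] 1.9 2
179 [ 6.6  1.3 10.4] 13.0 3
yel 78
167 [-76.   -2.8  47.8] 0.0 1
171 [-76.2   8.7  42.2] 3.5 4
175 [-75.5   7.1  28.3] 4.5 6
179 [-72.9   7.7  15.7] 2.4 5
183 [-73.9   9.    3.3] 0.4 3
t 10.65 TCP rel mm [12.  -0.  43.8] xtool yaw off 179.86 z [ 1.8e-03 -6.0e-04 -1.0e+00] gap -0.2 F [-2.  -0.7  8.1] T [-0.13  0.36 -0.  ]
```

View pics/s11.png

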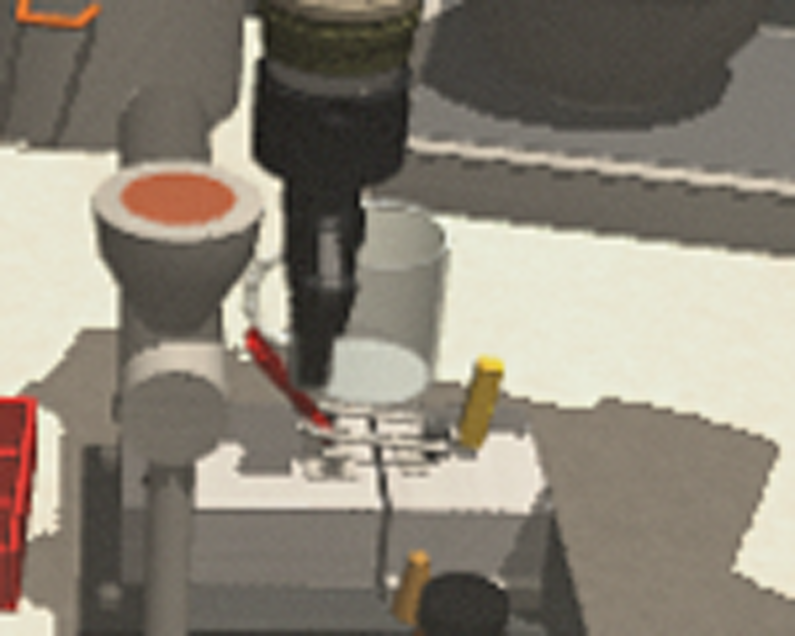

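View pics/w11.png

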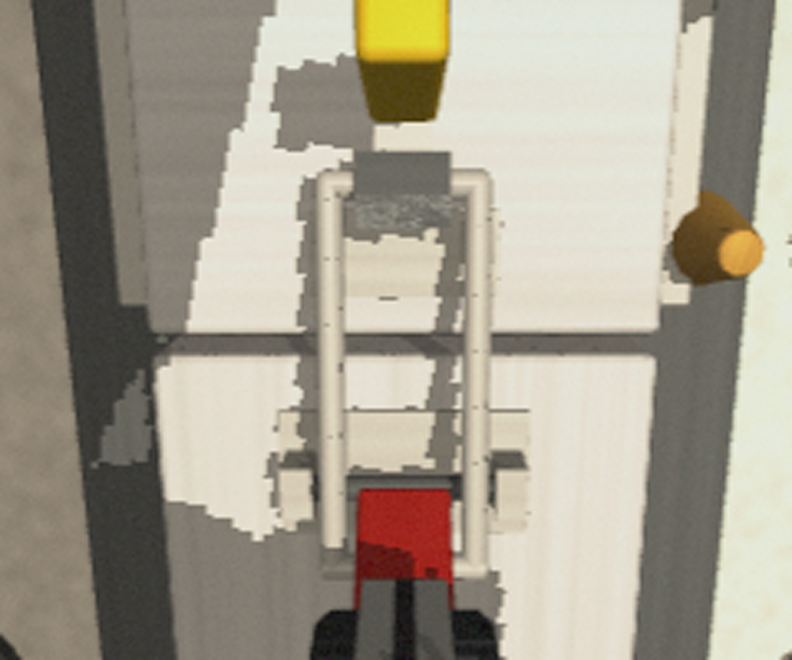

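```bash
python3 -m creep '{"hand":[0,0,0,0,0],"delta_pos":[[-0.0042,0,0.0081],[-0.0025,0,0.0089],[-0.0018,0,0.0083],[0,0,0],[0,0,0]],"turn":[0,0,0,0,0]}' 60
python3 -c "
from h import *
rel()
c=env.read_camera('scene'); save(c,'s12',(80,220,290,440),5.3);latch(c);
c=env.read_camera('wrist'); save(c,'w12',(60,260,200,440),3.3);rel()"
```

```text
clock: 11.07
tcp_pos: [0.5606, -0.03, 0.0953]
orientation: [0.002, -0.115, 0.993, -0.0]
wrist_force: [1.0, 1.0, 2.5]
finger_gap: 0.0001
t 11.07 TCP rel mm [19.6 -0.2 23.3] xtool yaw off 179.87 z [ 3.4e-03 -4.0e-04 -1.0e+00] gap 0.1 F [1.  1.  2.5] T [-0.09 -0.26  0.01]
red 43
175 [51.3 -3.1 20. ] 3.4 3
179 [37.7  8.3 14.3] 1.1 3
yel 79
167 [-69.6   2.2  50.7] 5.9 5
171 [-70.1   6.1  40.4] 5.7 5
175 [-69.1   6.7  28. ] 6.2 5
179 [-68.7   6.9  15.1] 3.0 4
183 [-65.5   9.4   3.5] 0.0 1
t 11.17 TCP rel mm [18.6  0.1 22.9] xtool yaw off 179.86 z [ 1.6e-03 -1.0e-04 -1.0e+00] gap -0.1 F [-0.1 -0.2  3.8] T [-0.09 -0.29 -0.05]
```

View pics/s12.png

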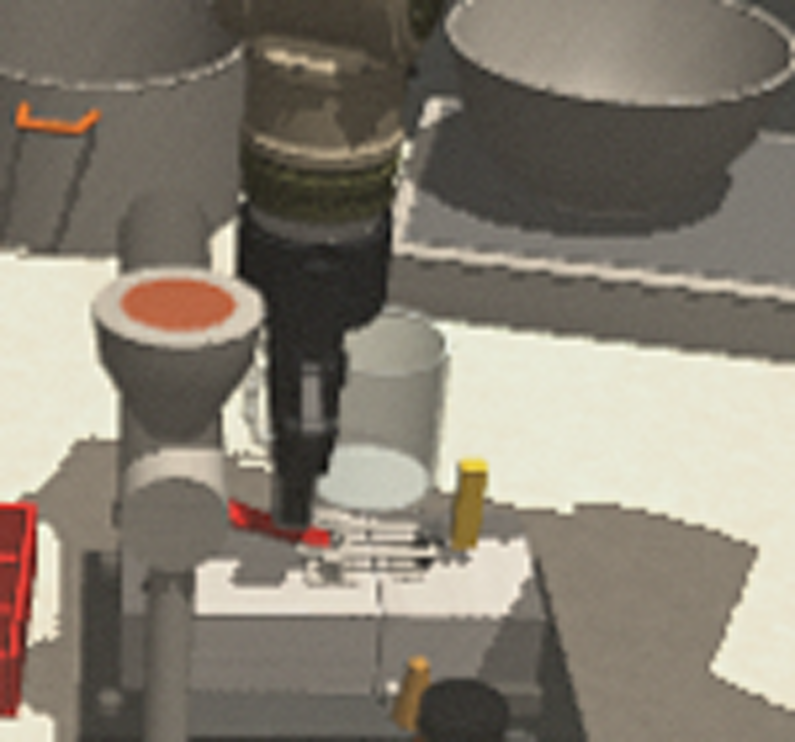

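View pics/w12.png

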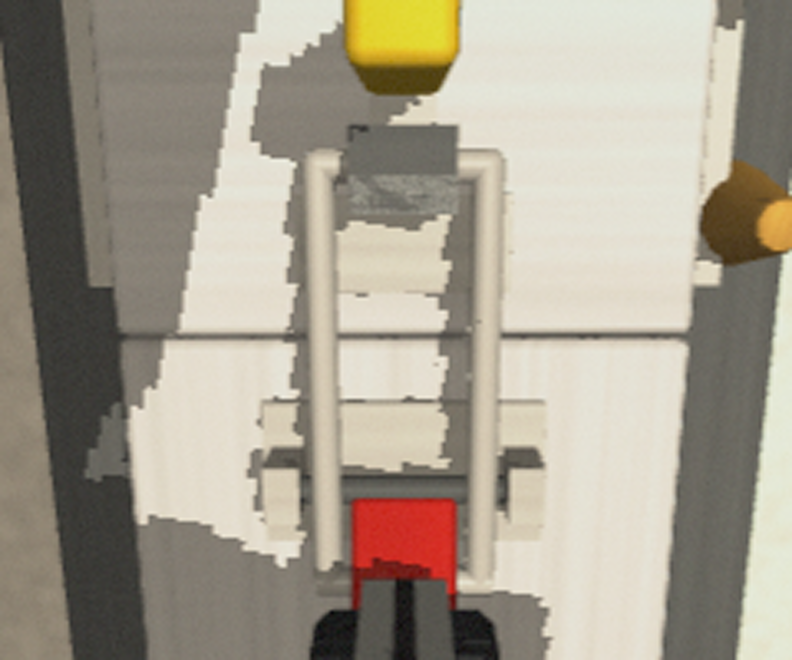

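```bash
python3 -m creep '{"hand":[0,0,0,0,0],"delta_pos":[[0,0,0.005],[0,0,0.004],[0,0,0.003],[0,0,0.002],[0,0,0]],"turn":[0,0,0,0,0]}' 60
python3 -c "
from h import *
rel()
c=env.read_camera('scene'); save(c,'s13',(80,220,290,440),5.3);latch(c);
c=env.read_camera('wrist'); save(c,'w13',(60,260,200,440),3.3);rel()"
```

```text
clock: 11.58
tcp_pos: [0.5595, -0.03, 0.0854]
orientation: [0.001, -0.115, 0.993, -0.0]
wrist_force: [-1.3, 0.4, 14.9]
finger_gap: 0.0
t 11.58 TCP rel mm [18.6  0.1 13.4] xtool yaw off 179.85 z [ 3.e-03 -1.e-04 -1.e+00] gap 0.0 F [-1.3  0.4 14.9] T [ 0.31  0.27 -0.01]
red 13
180 [49.2 -3.3  3.5] 2.5 4
yel 74
167 [-65.4   3.7  51.5] 2.1 4
171 [-65.9   6.8  40.7] 4.2 4
175 [-65.4   8.   28.7] 3.8 5
179 [-67.    7.2  15.3] 4.1 5
t 11.68 TCP rel mm [18.5  0.1 13.4] xtool yaw off 179.85 z [ 3.e-03 -1.e-04 -1.e+00] gap 0.3 F [-1.   1.  14.3] T [0.22 0.19 0.06]
```

View pics/s13.png

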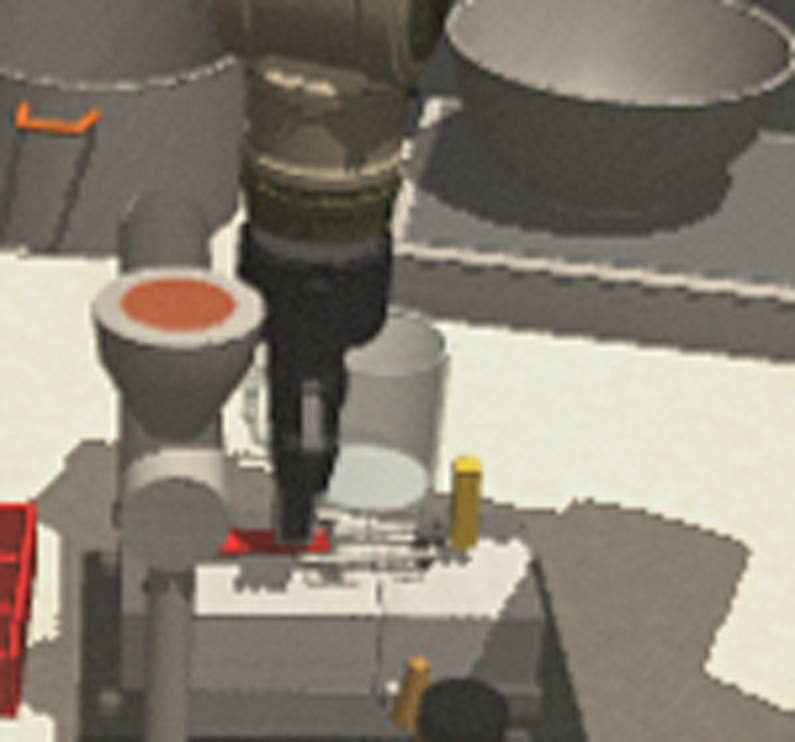

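```bash
python3 -m creep '{"hand":[0,0,0,0,0],"delta_pos":[[0,0,0.002],[0,0,0.002],[0,0,0.001],[0,0,0],[0,0,0]],"turn":[0,0,0,0,0]}' 60
python3 -c "
from h import *
rel()"
```

```text
clock: 12.1
tcp_pos: [0.5596, -0.03, 0.0852]
orientation: [0.003, -0.115, 0.993, -0.001]
wrist_force: [-9.9, 1.8, 40.5]
finger_gap: 0.0003
t 12.1 TCP rel mm [18.6  0.  13.2] xtool yaw off 179.86 z [ 5.2e-03 -9.0e-04 -1.0e+00] gap 0.3 F [-9.9  1.8 40.5] T [0.5  2.17 0.03]
```

```bash
python3 -m creep '{"hand":[0,0,0,0,0],"delta_pos":[[0,0,-0.012],[0.006,0,-0.02],[0.01,0,-0.035],[0.01,0,-0.045],[0.01,0,-0.045]],"turn":[0,0,0,0,0]}' 60
python3 -m creep '{"hand":[0,0,0,0,0],"delta_pos":[[0.04,0,-0.02],[0.045,0,0],[0.045,0,0],[0.03,0,0],[0,0,0]],"turn":[0,0,0,0,0]}' 60
python3 -c "
from h import *
rel()
c=env.read_camera('scene'); save(c,'s14',(80,220,290,440),5.3);latch(c);
c=env.read_camera('top'); save(c,'t14',(130,280,320,500),4.4)
c=env.read_camera('wrist'); save(c,'w14',(120,340,200,440),3.3);latch(c);rel()"
```

```text
clock: 12.52
tcp_pos: [0.5281, -0.0362, 0.2046]
orientation: [-0.002, -0.114, 0.993, 0.001]
wrist_force: [0.0, -0.2, 1.5]
finger_gap: 0.0002
clock: 12.93
tcp_pos: [0.4002, -0.0652, 0.2203]
orientation: [-0.003, -0.114, 0.994, 0.001]
wrist_force: [0.5, 0.4, -0.1]
finger_gap: 0.0
t 12.93 TCP rel mm [-144.5    2.5  148.3] xtool yaw off 179.75 z [-0.0053  0.0012 -1.    ] gap 0.0 F [ 0.5  0.4 -0.1] T [ 0.04 -0.02 -0.01]
red 20
180 [22.5 -3.7  3.6] 1.5 5
yel 71
167 [-65.5   1.9  50.5] 1.3 4
171 [-67.2   7.7  41.3] 1.6 5
175 [-67.3   5.2  27.1] 3.6 4
179 [-68.5   8.3  16. ] 5.2 4
183 [-65.6   8.9   3.2] 0.0 1
red 277
315 [13.6  0.1  4.5] 8.0 8
319 [19.2  0.1  4.4] 8.1 8
323 [24.6  0.   4.6] 10.4 10
327 [30.2  0.   4.7] 10.5 10
331 [36.2 -0.   4.4] 10.5 10
335 [41.5 -0.   4.9] 12.9 12
339 [46.9 -0.   5.4] 12.9 12
yel 0
t 13.08 TCP rel mm [-139.4    0.7  148.9] xtool yaw off 179.81 z [-1.e-04  2.e-04 -1.e+00] gap 0.2 F [ 0.9  0.7 -0.4] T [ 0.03 -0.   -0.06]
```

View pics/s14.png

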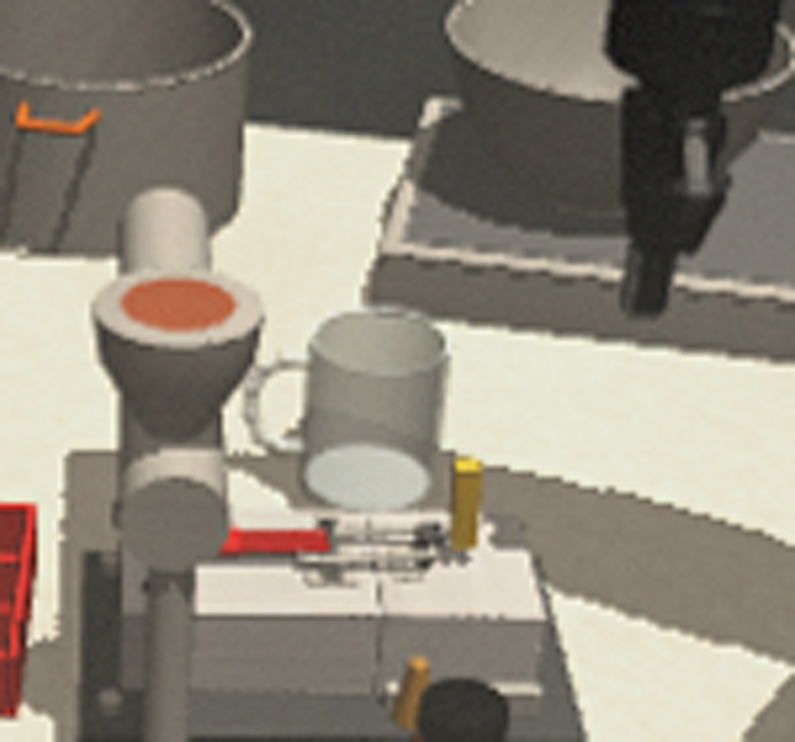

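View pics/w14.png

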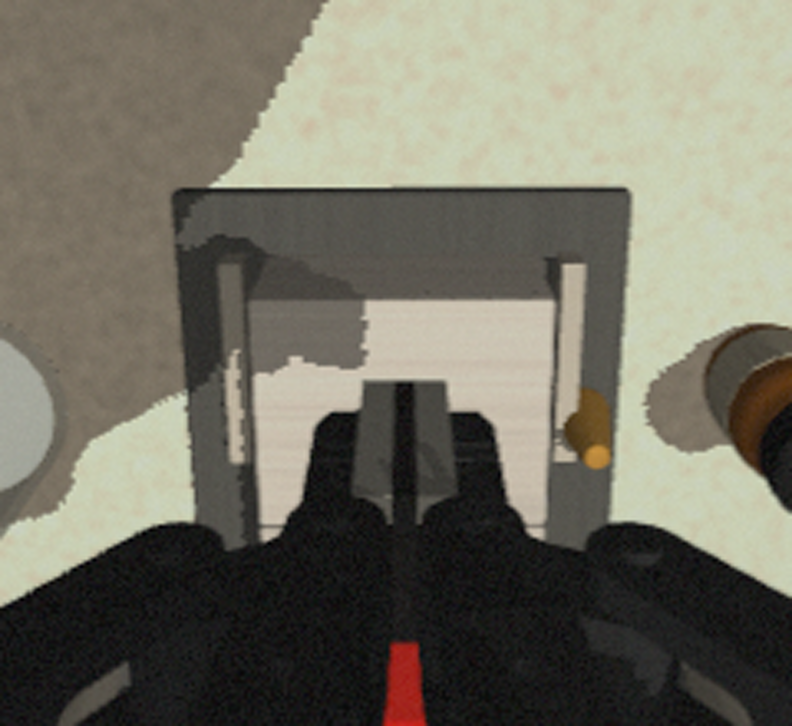

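View pics/t14.png

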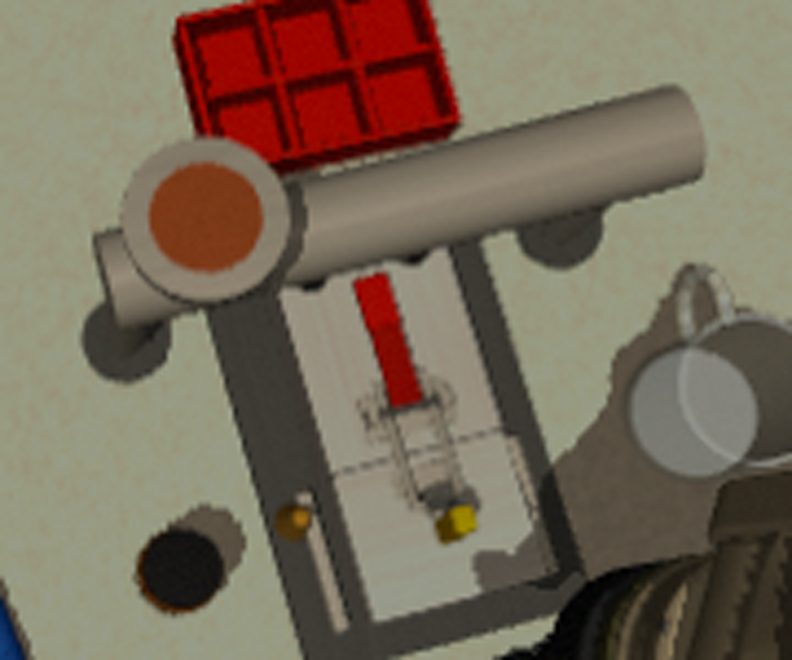

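```bash
python3 -m creep '{"hand":[20,20,20,20,20],"delta_pos":[[0,0,0],[0,0,0],[0,0,0],[0,0,0],[0,0,0]],"turn":[0,0,0,0,0]}'
python3 -c "
from h import *
rel()
c=env.read_camera('scene');latch(c)
print(env.hand_in())"
```

```text
clock: 13.5
tcp_pos: [0.4059, -0.0656, 0.2209]
orientation: [-0.0, -0.115, 0.993, 0.0]
wrist_force: [0.2, -0.4, 0.7]
finger_gap: 0.0198
t 13.5 TCP rel mm [-139.1    0.8  148.9] xtool yaw off 179.87 z [-5.e-04  3.e-04 -1.e+00] gap 19.8 F [ 0.2 -0.4  0.7] T [-0.03 -0.03  0.02]
red 29
180 [25.6 -2.   4.9] 4.0 7
yel 71
167 [-65.5   1.3  50.2] 2.2 4
171 [-66.3   7.9  41.5] 5.4 5
175 [-67.2   7.5  28.4] 3.3 4
179 [-69.    7.2  15.3] 5.5 4
the job is handed in; nothing more can be done
None
```

The latch is closed and the job was handed in at about 13.6 s on the clock. I gripped the loop's tab, raised the lever and lowered the bar behind the keeper. I then drew the bar under the lip, let go of the tab, and pushed the lever down over centre with closed fingertips until it met a hard stop.

**Last checks, after letting go**
- **Lever:** it lies flat. Its upper face read 4.4 to 5.4 mm above the hinge axis along its visible length, against 3.5 mm expected, about the depth camera's usual bias.
- **Mould:** the gap between the halves is only a hairline, and the lever stayed down on its own.
- **Loop:** the bar was behind the post and under the lip in the wrist pictures taken during the swing. The last pictures cannot show it directly, because it sits under the lip.
- **Surroundings:** nothing near the mould looked moved in the final scene and top pictures. The spatula, oil bottle and spray can were outside those crops; the arm did not work near them. The arm stands clear with wrist force near zero.

**What differed from plan**
- **Bar short of its seat:** when I released the tab, the bar was about 2 mm short of its seat but already under the lip. The lever swing then pulled it home.
- **Force at the stop:** the check push reached about 40 N vertically (42 N in all), through the fingertips only.
- **Upright tool:** the interface cannot tilt the tool, so I pushed the lever about 30 to 40 mm from its hinge instead of at its end. By calculation the gripper body stayed about 6 mm from the filling pipe. I did not measure that distance.

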